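# Unpack the new rolling pins into the utensil caddy

## Robot

A 6-joint arm with a two-finger parallel gripper is mounted at the origin on the work surface. World frame = base frame: x ahead of the robot, y to its left, z up, the work surface at z = 0. Lengths are in m, angles in rad, forces in N, time in s.
With the tool pointing down it reaches from about 0.225 to 0.875 m from the base axis. Payload 3.4 kg.
Tool frame: the origin (TCP) lies at the very end of the fingers, on their centre line; the grasp point (between the pads) lies 19 mm behind it; z points along the fingers, x is the direction in which the jaws open and shut, and the axes are right-handed (so a half turn about z gives the same grasp; the last joint's range is limited). The gripper opens to 85 mm and grips with 20 to 120 N. Pads are 22 mm wide; open, the fingers measure 114 mm over their backs; the gripper's body (76 mm by 85 mm) begins 54 mm behind the grasp point. The pads swing forward as they close: fully open they stand 13 mm farther back than shut.
Start: joints at [-1.225, 0.276, 1.505, -0, 1.361, -0.121], TCP at [0.259, -0.514, 0.211] pointing down, gripper open.
Joint ranges: [-2.89, 2.89], [-0.75, 2.08], [0.22, 2.7], [-1.18, 4.32], [0.11, 2.71], [-2.7, 2.7]. Speed limits (rad/s): [2.57, 2.57, 3.14, 3.14, 3.14, 3.14].

## Interface

Orientations are given as a unit quaternion [w, x, y, z].
In Python, from rig import manip gives the robot as it stands.
- The arm moves only by the tool send_rows, never from a script. Its argument "increments" is a list of rows, each a list of 5 numbers: the opening, from 0 (shut) to 1 (fully open), then the shift along the tool's x, y, z in m, then the turn about the tool's z in rad. A call has 1 to 8 rows; each row shifts and turns the commanded pose from where the row before left it, along the tool's axes as they then stand; what a row does not reach is not made up. A row lasts 1/8 s, in which the tool goes at most 62.5 mm and 10.7 degrees, less where a joint would pass 70% of its speed; a pose out of reach is approached as far as the arm can. A call is refused whole if a number of a shift passes 0.0625 or a number of a turn 0.188, either way. A call with a gripper value outside its range is refused whole. The fingers move at their own pace and stop on an object; "squeeze" is the grip in N (left out, the last holds). Time passes only in rows, so rows that do not move let the fingers close. It gives the time, the measured TCP pose, the force and the opening at its end, in the units of the state.
- manip.get_state(): the state, without advancing time (a new reading comes with each control period).
- manip.get_image(name): name is "side" or "top" or "wrist"; returns the picture (400x640x3 uint8, red, green, blue); there is no depth.
- manip.calibration(name): a dict with "fx", "fy", "cx", "cy" (pixels), "camera_from_world" (4x4, takes a point from world to camera coordinates). Camera axes: x right, y up, looking along -z (the intrinsics and any distortion apply to the point x, -y, -z); pixel columns grow to the right and rows downward; lengths in m; the calibration is good to about 2 mm. A picture is of the moment at which its call begins: read the wrist's pose just before it. calibration takes no time and is no camera call; for the wrist camera it gives the pose at the moment of the call.
- manip.sign_off(): hands the job in, once; it reports no verdict.
The state is a dict: "clock": time; "qpos": joint angles; "qd": joint speeds; "effort": joint torques, N m; "position": TCP position; "ee_rot": TCP orientation; "contact_force": force on the tool from outside, world axes, zero at the start; "moment": the same for the moment, N m; "width": finger opening in m.
Only numpy, scipy, OpenCV 4.12 (cv2) and the standard library are available. Lean on these libraries where they do the work, as an engineer would, in place of code of your own. Each camera call takes 0.05 s, during which the arm holds its last target.

## Task

A carton of new dumpling rolling pins has arrived in the test kitchen. Swing both of its flaps wide open to the outside, move every pin into the steel caddy so that each stands on end, fully down in a compartment of its own, and then fold both flaps down flat again to keep flour out of the carton. Do not disturb the jar or the cup, and keep the caddy upright.

Things in the scene. Friction and masses are not known exactly. Their poses are not given: they have to be found in the camera images.
- carton: brown cardboard shipping carton on the counter, heavy, does not move. Outside 190 mm along its x, 200 mm along its y, rim 143 mm high, walls 5 mm, inner floor 5 mm up. Origin: centre of its underside, z up. Two hinged flaps on top, along its +y and -y rims; when shut, their free edges leave a 55 mm gap along the middle of the carton.
- insert (a point): centre of the top of the grey moulded insert inside the carton, 60 mm above the counter; axes as the carton's. The insert has six square sockets, 36 mm wide, 55 mm deep, centred at x = -36 or +36 mm and y = -60, 0 or +60 mm from this point, in which the pins stand on end.
- flap_left (a joint): angle (rad) of the flap hinged along the carton's +y rim: 0 = shut, lying flat across the top; 1.57 = straight up; 2.8 = stop, swung over to the outside. Starts ajar at 0.3 to 0.6. The crease is slightly stiff: the flap stays where it is left, and under 1 N at its free edge moves it. Hinge line parallel to carton x, at carton y = +97.5 mm, 143 mm above the counter.
- flap_right (a joint): the same for the flap hinged along the carton's -y rim (hinge line at carton y = -97.5 mm)
- flap_left_edge (a point): middle of the free edge of the left flap (+y side of the carton). Each flap is a stiff cardboard sheet 4 mm thick, 180 mm along the hinge, 70 mm from hinge to free edge. The board is grippy: a tool pushing on the free edge has to travel with it along its arc; pushed straight sideways a nearly shut flap jams.
- flap_right_edge (a point): middle of the free edge of the right flap (-y side of the carton)
- caddy: steel utensil caddy standing loose on the counter, 1.5 kg, empty, 125 mm along its x, 150 mm along its y, 90 mm tall, base 6 mm thick. Origin: centre of its underside, z up. Six open-topped compartments, each about 46 mm (x) by 42 mm (y) and 84 mm deep, centred at x = -34 or +34 mm and y = -46, 0 or +46 mm in its frame. One compartment takes one pin.
- jar: glass jar with a steel lid, 64 mm wide, 85 mm tall, origin at the centre of its underside; to be left alone
- cup: small steel cup, 68 mm wide, 60 mm tall, origin at the centre of its underside; to be left alone
- pin1_c (a point): centre (half-way up) of wooden pin 1: a plain round dumpling rolling pin, 26 mm thick, 130 mm long, ends slightly tapered, about 50 g; z along its length. Starts on end in a socket, foot 5 mm and top 135 mm above the counter. Absent (None) in some starts.
- pin2_c (a point): centre (half-way up) of wooden pin 2: a plain round dumpling rolling pin, 26 mm thick, 130 mm long, ends slightly tapered, about 50 g; z along its length. Starts on end in a socket, foot 5 mm and top 135 mm above the counter. Absent (None) in some starts.
- pin3_c (a point): centre (half-way up) of wooden pin 3: a plain round dumpling rolling pin, 26 mm thick, 130 mm long, ends slightly tapered, about 50 g; z along its length. Starts on end in a socket, foot 5 mm and top 135 mm above the counter. Absent (None) in some starts.
- pin4_c (a point): centre (half-way up) of wooden pin 4: a plain round dumpling rolling pin, 26 mm thick, 130 mm long, ends slightly tapered, about 50 g; z along its length. Starts on end in a socket, foot 5 mm and top 135 mm above the counter. Absent (None) in some starts.
- pin5_c (a point): centre (half-way up) of wooden pin 5: a plain round dumpling rolling pin, 26 mm thick, 130 mm long, ends slightly tapered, about 50 g; z along its length. Starts on end in a socket, foot 5 mm and top 135 mm above the counter. Absent (None) in some starts.
Mind the look-alikes: they are no part of the job. Leave any turquoise look-alike of the part that bears pin3_c alone. Leave any purple look-alike of the part that bears pin4_c alone.

How it is judged:
By the outcome, as a careful person would: the job done as asked, in the order asked, and still so for the second after the job is handed in, with the robot touching nothing.
Of pin1, pin2, pin3, pin4, pin5 only 3 to 5 are there at a start; the rules pass over those that are not, and their reading is None.
At some moment in a run one of caddy may be knocked a few centimetres aside while the robot is not near it.
It also fails if it takes over 210 s, if anything falls off the work surface, if the arm or the gripper's body presses on something with over 40 N, if the wrist force passes 120 N, or if a joint passes its speed limit or range.

## Working session

There is one attempt and no reset: what is moved stays moved. The work goes in short steps, Python scripts to look and compute and a tool call to move; the robot and the scene stay as the last step left them, time stands still between calls to the robot, and variables do not carry over. Pictures are saved under pics/ and viewed, and the job is handed in when it is done.

Besides the shell and the picture viewer there is one more tool, called after "Call:" as a command line: name --pt "numbers of a row" for each row, then --argument value for the rest. send_rows: Moves the arm, as the interface text tells. Its arguments: {"type":"object","properties":{"increments":{"type":"array","items":{"type":"array","items":{"type":"number"}}},"squeeze":{"type":"number"}},"required":["increments"]}

```bash
ls; mkdir -p pics
python3 - <<'E'
from rig import manip
import cv2
print(manip.get_state())
for n in ["side","top","wrist"]:
    c=manip.calibration(n); print(n,c)
    im=manip.get_image(n); cv2.imwrite(f"pics/{n}0.png",im[:,:,::-1])
E
```

```text
pics
{'clock': 0.0, 'qpos': array([-1.22497682e+00,  2.76578171e-01,  1.50612990e+00,  4.79705506e-05,
        1.36069430e+00, -1.20983983e-01]), 'qd': array([ 0.00082558, -0.0009852 ,  0.00047099, -0.00111811, -0.00180547,
       -0.00037473]), 'effort': array([ 1.84087483e-03, -4.16760349e+01, -2.45799154e+01, -2.12663730e-05,
        1.04803100e-02, -8.64052083e-06]), 'position': array([ 0.25859761, -0.51293976,  0.20995063]), 'ee_rot': array([-5.82354741e-04,  8.51476338e-01, -5.24392244e-01, -6.92950000e-04]), 'contact_force': array([-0.21645784, -0.28672332, -0.37031157]), 'moment': array([ 0.00021454,  0.01776941, -0.03208305]), 'width': 0.08544879733369784}
side {'fx': 366.64949917043543, 'fy': 366.64949917043543, 'cx': 312.14550707654786, 'cy': 197.9532954470994, 'camera_from_world': array([[-0.86338001, -0.50437576,  0.01341846,  0.46171887],
       [ 0.41024312, -0.68626688,  0.60061498, -0.29354587],
       [-0.29372699,  0.52406379,  0.79942579, -0.72914829],
       [ 0.        ,  0.        ,  0.        ,  1.        ]])}
top {'fx': 379.00704585964587, 'fy': 379.007045859
[... 192 characters left out ...]
.09312549e-01,  2.22350927e-01,
        -5.67986892e-01],
       [-2.20936665e-01,  2.50386885e-02,  9.74966694e-01,
        -8.70642788e-01],
       [ 0.00000000e+00,  0.00000000e+00,  0.00000000e+00,
         1.00000000e+00]])}
wrist {'fx': 320.0999312592188, 'fy': 320.0999312592188, 'cx': 321.3587680117481, 'cy': 196.12226088378628, 'camera_from_world': array([[ 4.50590394e-01, -8.92730763e-01, -2.84033036e-04,
        -5.74278386e-01],
       [ 8.49242000e-01,  4.28738243e-01, -3.08174536e-01,
         4.21461284e-02],
       [ 2.75238665e-01,  1.38619273e-01,  9.51329793e-01,
        -3.78137862e-01],
       [ 0.00000000e+00,  0.00000000e+00,  0.00000000e+00,
         1.00000000e+00]])}
```

View pics/top0.png

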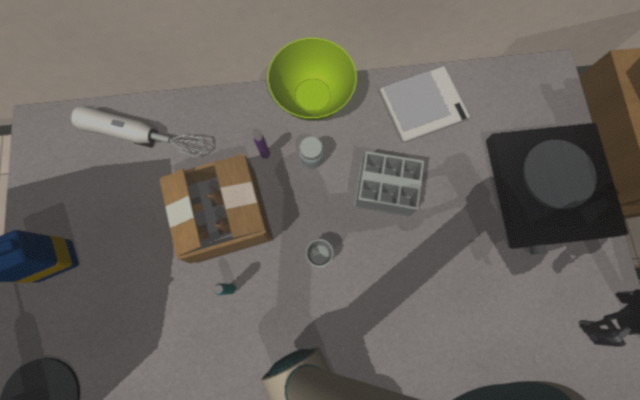

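View pics/side0.png

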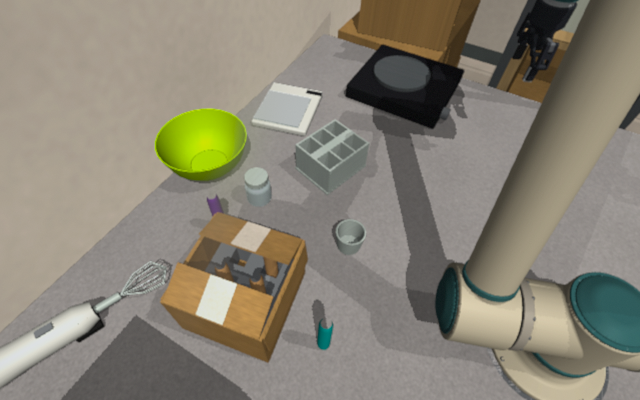

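View pics/wrist0.png

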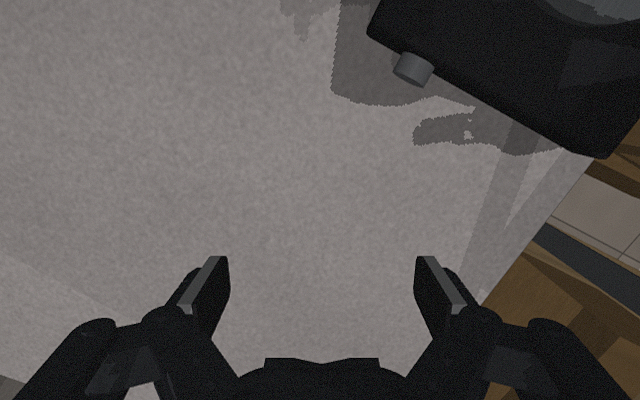

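```bash
cat > h.py <<'E'
import numpy as np, cv2
from rig import manip
class Cam:
    def __init__(s,n): 
        c=manip.calibration(n); s.c=c; s.T=np.array(c["camera_from_world"])
        s.o=-s.T[:3,:3].T@s.T[:3,3]
    def ray(s,u,v):
        d=np.array([(u-s.c["cx"])/s.c["fx"],-(v-s.c["cy"])/s.c["fy"],-1.]); d=s.T[:3,:3].T@d
        return s.o,d/np.linalg.norm(d)
    def plane(s,u,v,z):
        o,d=s.ray(u,v); return o+d*(z-o[2])/d[2]
    def proj(s,p):
        q=s.T[:3,:3]@np.array(p)+s.T[:3,3]; return (s.c["cx"]+s.c["fx"]*q[0]/-q[2], s.c["cy"]-s.c["fy"]*q[1]/-q[2])
def tri(c1,uv1,c2,uv2):
    o1,d1=c1.ray(*uv1);o2,d2=c2.ray(*uv2)
    A=np.stack([d1,-d2],1); t=np.linalg.lstsq(A,o2-o1,rcond=None)[0]
    a=o1+t[0]*d1;b=o2+t[1]*d2; return (a+b)/2,np.linalg.norm(a-b)
def crop(im,x0,y0,w,h,s,name):
    c=cv2.resize(im[y0:y0+h,x0:x0+w],None,fx=s,fy=s,interpolation=cv2.INTER_CUBIC)
    cv2.imwrite(name,c)
E
python3 - <<'E'
from h import *
t=cv2.imread("pics/top0.png"); s=cv2.imread("pics/side0.png")
crop(t,150,130,150,140,5,"pics/tc.png"); crop(t,290,120,150,120,5,"pics/tk.png"); crop(s,150,190,190,170,4,"pics/sc.png")
E
```

```text
(no output)
```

View pics/tc.png

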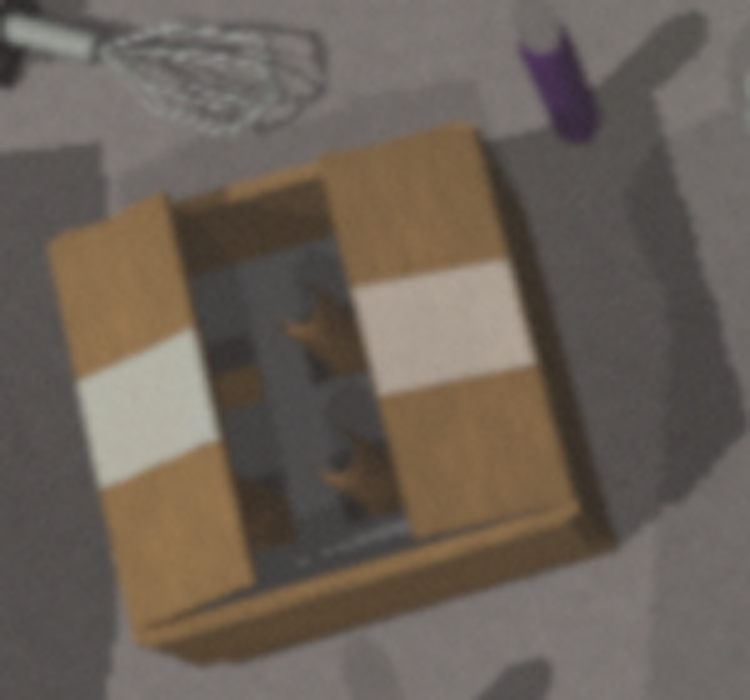

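View pics/tk.png

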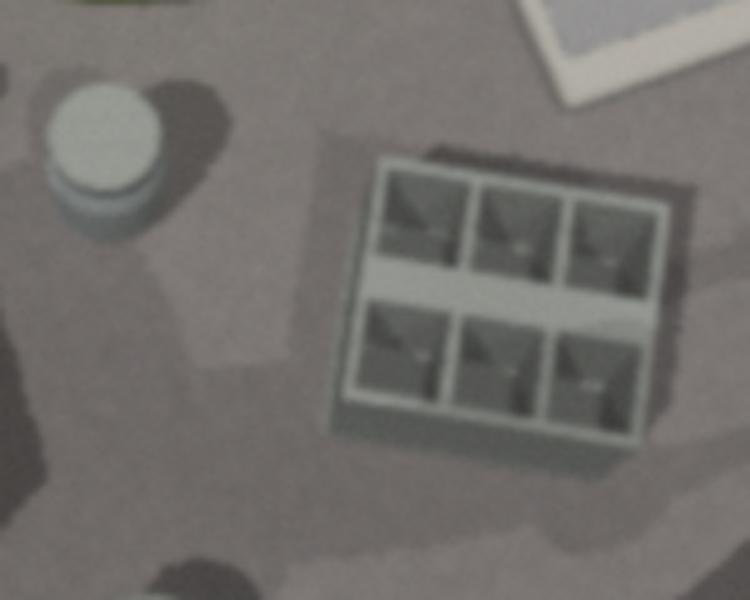

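View pics/sc.png

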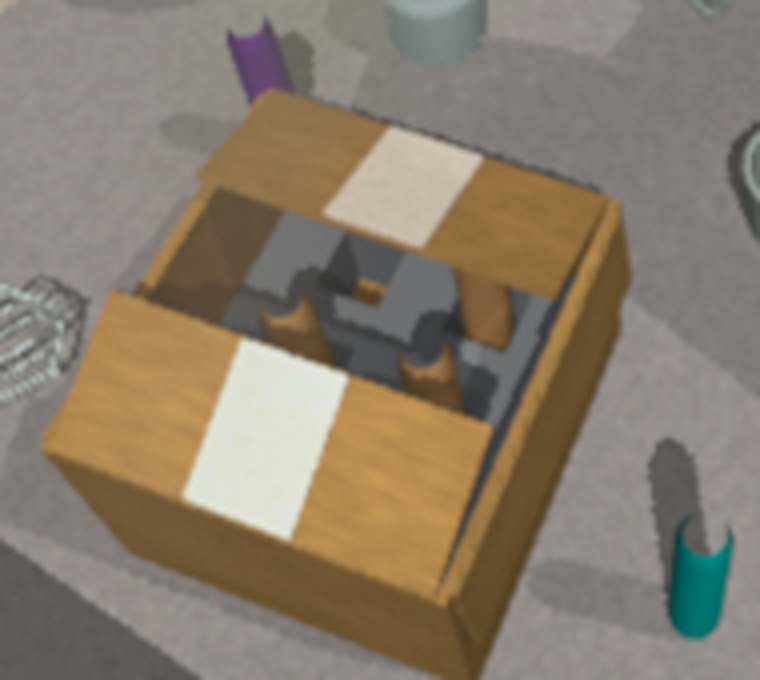

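Run:
```python
from h import *
c=Cam("top")
P={}
for k,(u,v) in dict(A=(50,243),B=(475,125),C=(577,508),D=(137,640)).items():
    P[k]=c.plane(150+u/5,130+v/5,.143); print(k,P[k].round(4))
for a,b in ["AB","BC","CD","DA"]: 
    d=P[b]-P[a]; print(a,b,np.linalg.norm(d).round(4),np.degrees(np.arctan2(d[1],d[0])).round(1))
print("ctr",sum(P.values())/4)
Q={}
for k,(u,v) in dict(A=(380,158),B=(670,205),C=(640,440),D=(345,400)).items():
    Q[k]=c.plane(290+u/5,120+v/5,.09); print(k,Q[k].round(4))
for a,b in ["AB","BC","CD","DA"]: 
    d=Q[b]-Q[a]; print(a,b,np.linalg.norm(d).round(4),np.degrees(np.arctan2(d[1],d[0])).round(1))
print("caddy ctr",sum(Q.values())/4)
# jar lid top, cup, pin lookalikes
print("jar",c.plane(290+105/5,120+135/5,.085)); print("cup",c.plane(320,250,.06))
print("purple foot",c.plane(150+578/5,130+130/5,.0),"teal",c.plane(225,292,0))
```

```text
A [0.6401 0.3352 0.143 ]
B [0.675  0.1387 0.143 ]
C [0.4918 0.1061 0.143 ]
D [0.4557 0.3009 0.143 ]
A B 0.1995 -79.9
B C 0.186 -169.9
C D 0.1981 100.5
D A 0.1876 10.5
ctr [0.56563616 0.22021474 0.143     ]
A [ 0.6703 -0.1494  0.09  ]
B [ 0.6302 -0.2873  0.09  ]
C [ 0.5158 -0.2529  0.09  ]
D [ 0.5509 -0.1158  0.09  ]
A B 0.1437 -106.2
B C 0.1195 163.2
C D 0.1415 75.6
D A 0.124 -15.7
caddy ctr [ 0.5917815 -0.2013195  0.09     ]
jar [ 0.69931094 -0.01591364  0.085     ]
cup [ 0.44568725 -0.0099106   0.06      ]
purple foot [0.71961922 0.10783114 0.        ] teal [0.37395538 0.23724003 0.        ]
```

```bash
cat >> h.py <<'E'
CC=np.array([.566,.220,0]); CY=np.radians(10.3)
def Rz(a): return np.array([[np.cos(a),-np.sin(a),0],[np.sin(a),np.cos(a),0],[0,0,1]])
def c2w(p): return CC+Rz(CY)@np.array(p)
def w2c(p): return Rz(CY).T@(np.array(p)-CC)
def tool():
    s=manip.get_state(); w,x,y,z=s["ee_rot"]
    yaw=2*np.arctan2(y,x); return s["position"],(yaw+np.pi)%(2*np.pi)-np.pi,s
def delta(p,yaw=None,cur=None):
    """tool shift (at current axes) and turn to get there"""
    pos,y,s=tool()
    d=np.array(p)-pos
    def sh(a):
        ex=np.array([np.cos(a),np.sin(a),0]); ey=np.array([np.sin(a),-np.cos(a),0])
        return np.round([d@ex,d@ey,-d[2]],4)
    t=0
    if yaw is not None:
        t=-((yaw-y+np.pi/2)%np.pi-np.pi/2)
        # half-turn equivalent
    print("pos",pos.round(4),"yaw",round(np.degrees(y),1),"F",s["contact_force"].round(1),"w",round(s["width"],4),"t",round(s["clock"],2))
    print("shift now",sh(y),"turn",round(t,3),"shift after turn",sh(y-t))
E
python3 - <<'E'
from h import *
t=Cam("top");s=Cam("side")
for n,a,b in [("R1",(322,158),(200,180)),("R2",(413,535),(550,300)),("L1",(165,195),(115,290)),("L2",(253,583),(495,425))]:
    p,e=tri(t,(150+a[0]/5,130+a[1]/5),s,(150+b[0]/4,190+b[1]/4)); print(n,w2c(p).round(4),e.round(4))
for n,a,b in [("nearL",(137,640),(445,600)),("nearR",(577,508),(615,205))]:
    p,e=tri(t,(150+a[0]/5,130+a[1]/5),s,(150+b[0]/4,190+b[1]/4)); print(n,w2c(p).round(4),e.round(4))
delta(c2w([0,0,.3]),CY)
print(c2w([0,0,.3]))
E
```

```text
R1 [ 0.0916 -0.0306  0.1566] 0.0006
R2 [-0.087  -0.0295  0.1586] 0.0
L1 [0.0896 0.0375 0.1707] 0.0003
L2 [-0.0904  0.0372  0.1732] 0.0005
nearL [-0.0936  0.1003  0.1399] 0.0001
nearR [-0.0919 -0.098   0.1347] 0.0
pos [ 0.2586 -0.5131  0.2101] yaw -63.3 F [-0.3  0.1 -0.2] w 0.0855 t 0.15
shift now [-0.5163 -0.6044 -0.0899] turn -1.284 shift after turn [ 0.4335 -0.6663 -0.0899]
[0.566 0.22  0.3  ]
```

Call:
send_rows --pt "0 0 0 -0.013 -0.1834" --pt "0 0 0 -0.013 -0.1834" --pt "0 0 0 -0.013 -0.1834" --pt "0 0 0 -0.013 -0.1834" --pt "0 0 0 -0.013 -0.1834" --pt "0 0 0 -0.013 -0.1834" --pt "0 0 0 -0.012 -0.1834" --squeeze 30

```text
clock: 1.02
position: [0.2587, -0.5133, 0.3009]
ee_rot: [-0.0, 0.996, 0.093, -0.0]
contact_force: [0.5, -0.4, 0.0]
width: 0.0002
```

Call:
send_rows --pt "0 0.031 -0.0476 0 0" --pt "0 0.031 -0.0476 0 0" --pt "0 0.031 -0.0476 0 0" --pt "0 0.031 -0.0476 0 0" --pt "0 0.031 -0.0476 0 0" --pt "0 0.031 -0.0476 0 0" --pt "0 0.031 -0.0476 0 0"

```text
clock: 1.9
position: [0.413, -0.1451, 0.3007]
ee_rot: [0.0, 0.996, 0.09, 0.0]
contact_force: [-0.1, -0.7, 0.1]
width: -0.0003
```

Call:
send_rows --pt "0 0.031 -0.0476 0 0" --pt "0 0.031 -0.0476 0 0" --pt "0 0.031 -0.0476 0 0" --pt "0 0.031 -0.0476 0 0" --pt "0 0.031 -0.0476 0 0" --pt "0 0.031 -0.0476 0 0" --pt "0 0.031 -0.0476 0 0" --pt "0 0 0 0 0"

```text
clock: 2.9
position: [0.5673, 0.2233, 0.2991]
ee_rot: [-0.0, 0.996, 0.092, -0.001]
contact_force: [-0.7, -0.7, 0.5]
width: 0.0
```

Run:
```python
from h import *
delta(c2w([0,0,.3]),CY)
im=manip.get_image("wrist")[:,:,::-1]; cv2.imwrite("pics/w1.png",im)
```

```text
pos [0.5673 0.2233 0.2991] yaw 10.6 F [-0.7 -0.7  0.5] w 0.0 t 2.9
shift now [-0.0019  0.003  -0.0009] turn 0.005 shift after turn [-0.0019  0.003  -0.0009]
```

View pics/w1.png

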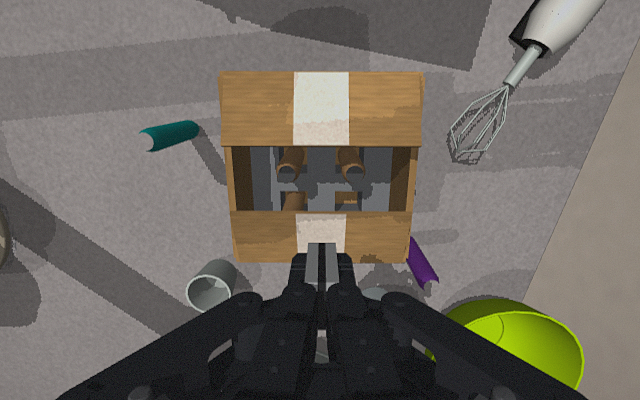

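Call:
send_rows --pt "0 -0.002 -0.007 0.04 0.005" --pt "0 0 0 0.05 0" --pt "0 0 0 0.04 0" --pt "0 0 0 0.018 0" --pt "0 0 0 0 0"

```text
clock: 3.58
position: [0.5618, 0.2244, 0.1514]
ee_rot: [0.001, 0.996, 0.087, -0.002]
contact_force: [-0.3, 0.8, 0.3]
width: 0.0003
```

Run:
```python
from h import *
pos,y,s=tool(); print(w2c(pos),s["contact_force"].round(1))
prev=None
for th in np.arange(.43,2.75,.12):
    dl=.003
    if th<1.57: p=np.array([97.5-70*np.cos(th)-11,143+70*np.sin(th)-20])/1000+[dl,0]
    else: p=np.array([97.5-50*np.cos(th)-11,143+50*np.sin(th)])/1000+[dl,0]
    print(th.round(2),p.round(4),None if prev is None else (p-prev).round(4)); prev=p
```

```text
[-0.00339041  0.00510799  0.15138106] [-0.3  0.8  0.3]
0.43 [0.0259 0.1522] None
0.55 [0.0298 0.1596] [0.004  0.0074]
0.67 [0.0346 0.1665] [0.0048 0.0069]
0.79 [0.0402 0.1727] [0.0056 0.0063]
0.91 [0.0465 0.1783] [0.0063 0.0055]
1.03 [0.0535 0.183 ] [0.0069 0.0047]
1.15 [0.0609 0.1869] [0.0074 0.0039]
1.27 [0.0688 0.1899] [0.0079 0.003 ]
1.39 [0.0769 0.1919] [0.0082 0.002 ]
1.51 [0.0852 0.1929] [0.0083 0.001 ]
1.63 [0.0925 0.1929] [0.0072 0.    ]
1.75 [0.0984 0.1922] [ 0.006  -0.0007]
1.87 [0.1042 0.1908] [ 0.0058 -0.0014]
1.99 [0.1099 0.1887] [ 0.0056 -0.0021]
2.11 [0.1152 0.1859] [ 0.0053 -0.0028]
2.23 [0.1201 0.1825] [ 0.005  -0.0034]
2.35 [0.1246 0.1786] [ 0.0045 -0.004 ]
2.47 [0.1286 0.1741] [ 0.004  -0.0045]
2.59 [0.1321 0.1692] [ 0.0034 -0.0049]
2.71 [0.1349 0.1639] [ 0.0028 -0.0053]
```

Call:
send_rows --pt "0 0.003 -0.006 0 0" --pt "0 0 -0.006 0 0" --pt "0 0 -0.004 0 0" --pt "0 0 0 0 0"

```text
clock: 4.08
position: [0.5635, 0.2431, 0.1532]
ee_rot: [-0.0, 0.996, 0.088, 0.0]
contact_force: [-0.1, 1.1, -0.6]
width: -0.0
```

Run:
```python
from h import *
pos,y,s=tool(); print(w2c(pos),s["contact_force"].round(1))
im=manip.get_image("wrist")[:,:,::-1]; crop(im,200,50,240,230,3,"pics/w2.png")
im=manip.get_image("side")[:,:,::-1]; crop(im,130,130,240,200,3,"pics/s2.png")
```

```text
[0.00171716 0.02318019 0.15321303] [-0.1  1.1 -0.6]
```

View pics/w2.png

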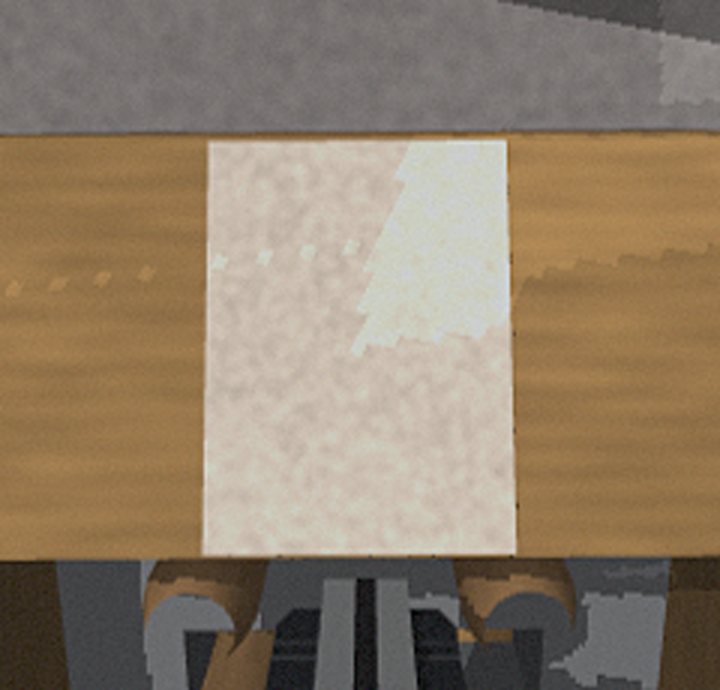

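View pics/s2.png

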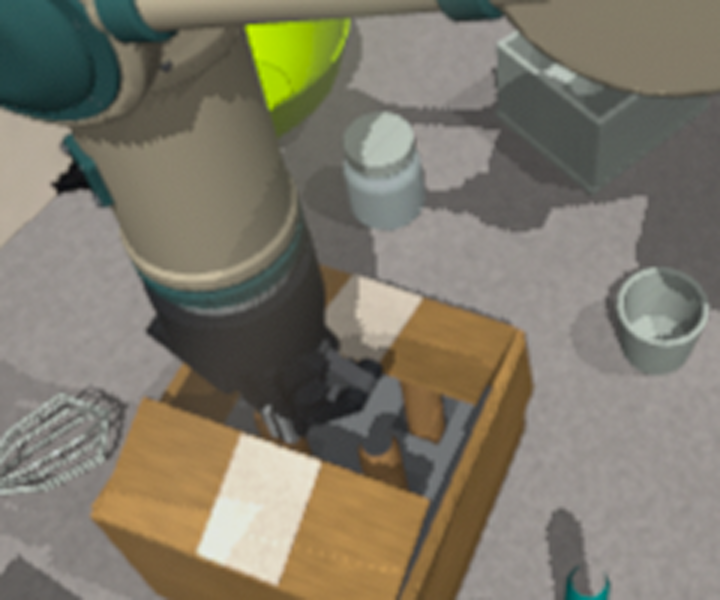

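Call:
send_rows --pt "0 0 -0.003 -0.001 0" --pt "0 0 -0.004 -0.0074 0" --pt "0 0 -0.0048 -0.0069 0" --pt "0 0 0 0 0"

```text
clock: 4.68
position: [0.5621, 0.2549, 0.1692]
ee_rot: [-0.0, 0.996, 0.088, 0.001]
contact_force: [-0.6, -0.8, 0.4]
width: -0.0002
```

Run:
```python
from h import *
pos,y,s=tool(); print(w2c(pos),s["contact_force"].round(1))
im=manip.get_image("wrist")[:,:,::-1]; crop(im,180,0,280,230,2.5,"pics/w3.png")
```

```text
[0.00236112 0.03499662 0.16916602] [-0.6 -0.8  0.4]
```

View pics/w3.png

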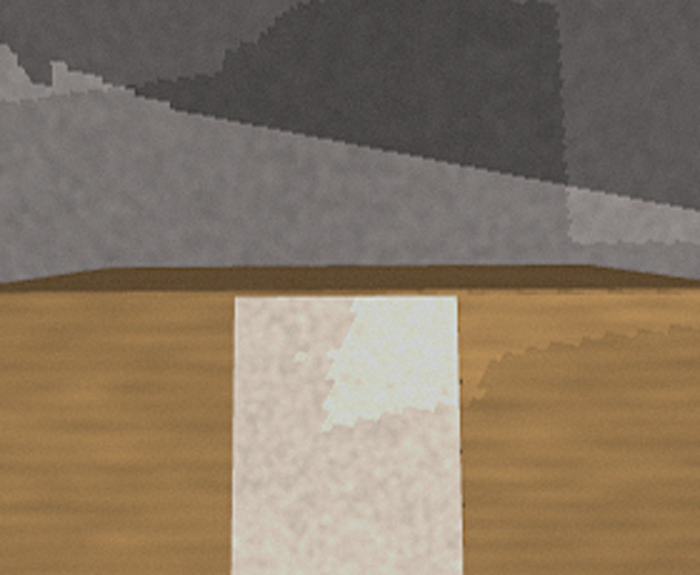

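Run:
```python
from h import *
im=manip.get_image("wrist")[:,:,::-1]; cv2.imwrite("pics/w4.png",im)
im=manip.get_image("side")[:,:,::-1]; crop(im,130,130,240,200,3,"pics/s4.png")
```

```text
(no output)
```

View pics/w4.png

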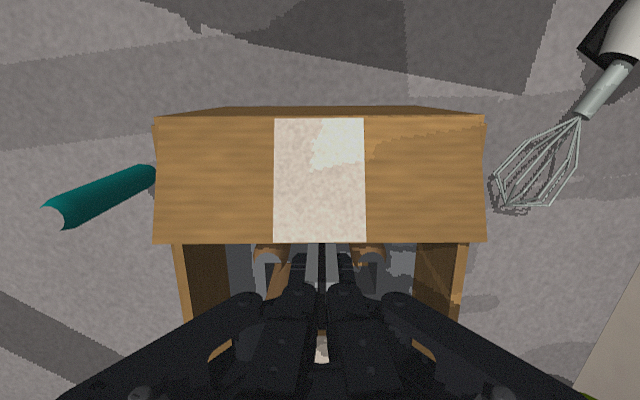

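View pics/s4.png

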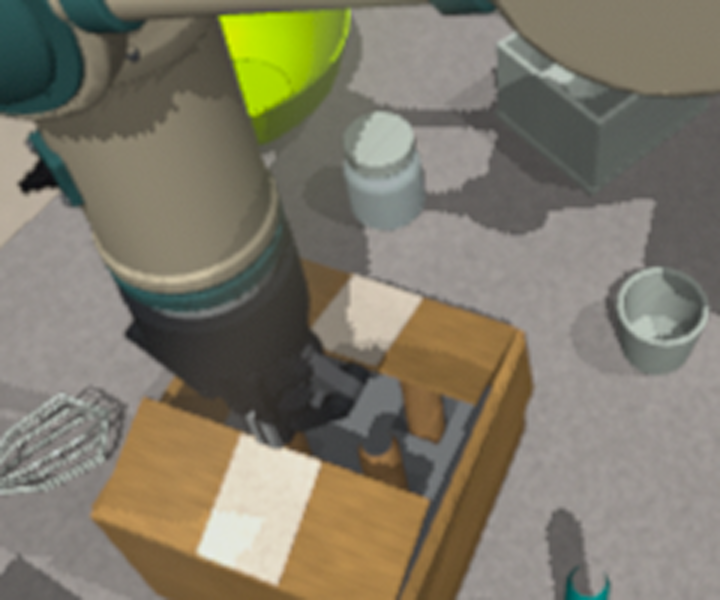

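Call:
send_rows --pt "0 0 0.012 0.009 0" --pt "0 0 0 0.008 0" --pt "0 0 -0.006 0 0" --pt "0 0 -0.004 0 0" --pt "0 0 0 0 0"

```text
clock: 5.45
position: [0.5619, 0.2463, 0.1519]
ee_rot: [0.006, 0.996, 0.088, -0.0]
contact_force: [-1.3, -14.2, 7.8]
width: 0.0004
```

Run:
```python
from h import *
pos,y,s=tool(); print(w2c(pos),s["contact_force"].round(1))
```

```text
[0.00071101 0.02662138 0.15190472] [ -1.3 -14.2   7.8]
```

Call:
send_rows --pt "0 0 -0.001 -0.004 0" --pt "0 0 -0.002 -0.004 0" --pt "0 0 0 0 0"

```text
clock: 5.82
position: [0.5614, 0.2519, 0.1602]
ee_rot: [0.003, 0.996, 0.087, -0.0]
contact_force: [-0.4, -8.9, 5.8]
width: -0.0003
```

Run:
```python
from h import *
pos,y,s=tool(); print(w2c(pos),s["contact_force"].round(1))
im=manip.get_image("side")[:,:,::-1]; crop(im,130,130,240,200,3,"pics/s5.png")
```

```text
[0.00115268 0.03217307 0.16024654] [-0.4 -8.9  5.8]
```

View pics/s5.png

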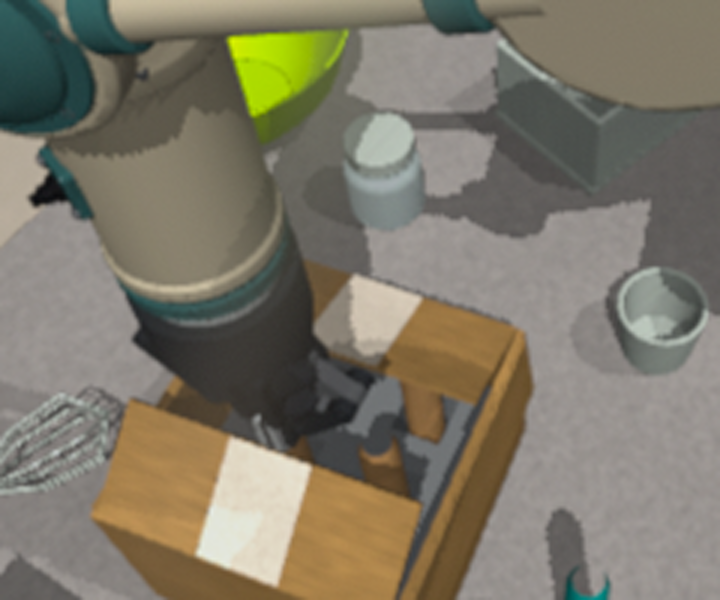

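Call:
send_rows --pt "0 0 -0.004 -0.008 0" --pt "0 0 -0.006 -0.007 0" --pt "0 0 -0.006 -0.006 0" --pt "0 0 0 0 0"

```text
clock: 6.38
position: [0.5588, 0.2723, 0.1806]
ee_rot: [-0.001, 0.996, 0.088, 0.001]
contact_force: [-0.2, -0.5, -0.2]
width: -0.0001
```

Run:
```python
from h import *
pos,y,s=tool(); print(w2c(pos),s["contact_force"].round(1))
im=manip.get_image("side")[:,:,::-1]; crop(im,130,130,240,200,3,"pics/s6.png")
```

```text
[0.00225309 0.05273872 0.1805882 ] [-0.2 -0.5 -0.2]
```

View pics/s6.png

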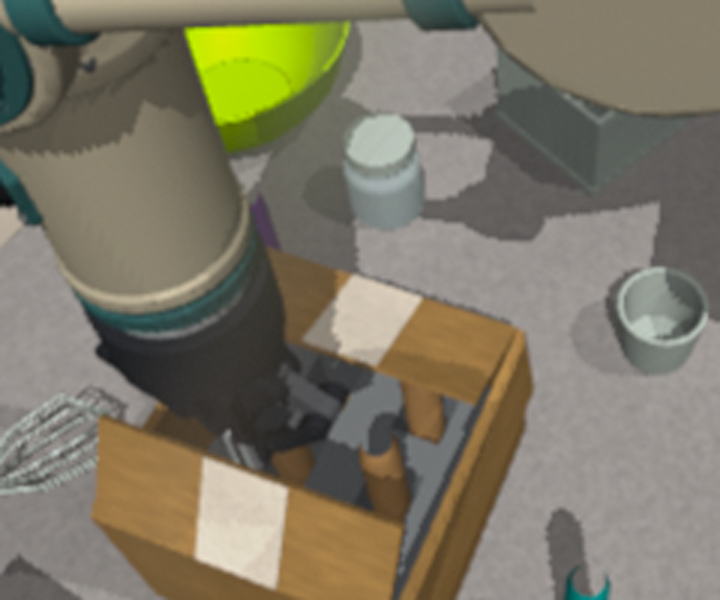

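Call:
send_rows --pt "0 0 -0.0074 -0.0035 0" --pt "0 0 -0.0079 -0.003 0" --pt "0 0 -0.0082 -0.002 0" --pt "0 0 -0.0083 -0.001 0" --pt "0 0 -0.0072 0 0" --pt "0 0 -0.0065 0.0007 0" --pt "0 0 -0.0058 0.0014 0" --pt "0 0 -0.0056 0.0021 0"

```text
clock: 7.42
position: [0.5486, 0.3273, 0.1849]
ee_rot: [0.0, 0.996, 0.087, -0.0]
contact_force: [0.5, 0.0, 0.2]
width: 0.0001
```

Call:
send_rows --pt "0 0 -0.0053 0.0028 0" --pt "0 0 -0.005 0.0034 0" --pt "0 0 -0.0045 0.004 0" --pt "0 0 -0.004 0.0045 0" --pt "0 0 -0.0034 0.0049 0" --pt "0 0 -0.0026 0.004 0" --pt "0 0 0 0 0"

```text
clock: 8.3
position: [0.544, 0.3514, 0.1612]
ee_rot: [0.0, 0.996, 0.087, -0.0]
contact_force: [-0.1, -0.8, 0.2]
width: -0.0002
```

Run:
```python
from h import *
pos,y,s=tool(); print(w2c(pos),s["contact_force"].round(1))
im=manip.get_image("side")[:,:,::-1]; crop(im,110,130,240,200,3,"pics/s7.png")
```

```text
[0.00186421 0.13321503 0.16117213] [-0.1 -0.8  0.2]
```

View pics/s7.png

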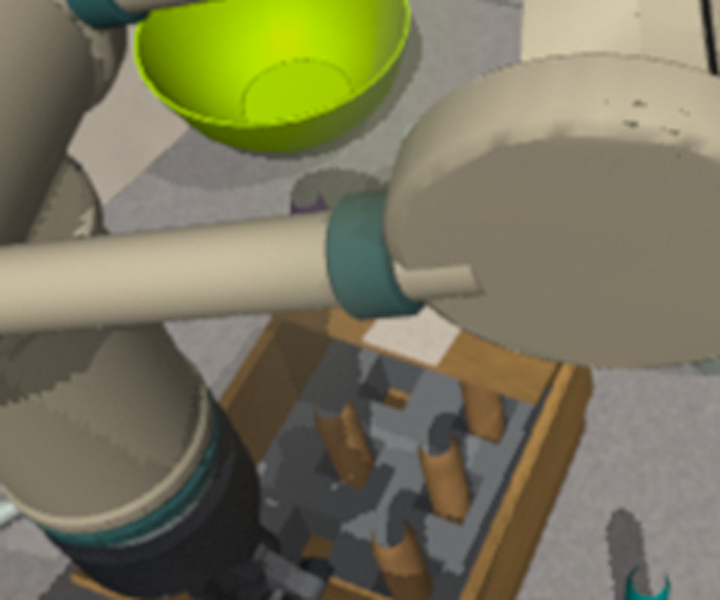

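Call:
send_rows --pt "0 -0.001 0 -0.06 0" --pt "0 -0.001 0.046 0 0" --pt "0 0 0.046 0 0" --pt "0 0 0.046 0 0" --pt "0 0 0 0.04 0" --pt "0 0 0 0.035 0" --pt "0 0 0 0.006 0" --pt "0 0 0 0 0"

```text
clock: 9.35
position: [0.5669, 0.2153, 0.1414]
ee_rot: [-0.0, 0.996, 0.087, 0.0]
contact_force: [0.3, 0.4, -0.1]
width: -0.0005
```

Run:
```python
from h import *
pos,y,s=tool(); print(w2c(pos),np.degrees(y),s["contact_force"].round(1))
im=manip.get_image("wrist")[:,:,::-1];cv2.imwrite("pics/w8.png",im)
```

```text
[ 6.36312559e-06 -4.80598386e-03  1.41380566e-01] 10.021334468211714 [ 0.3  0.4 -0.1]
```

View pics/w8.png

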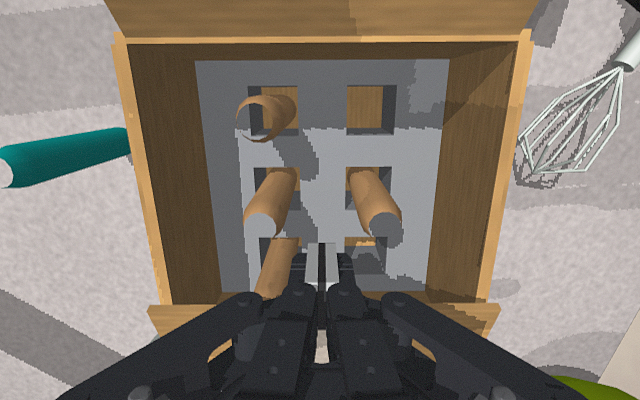

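Call:
send_rows --pt "0 0 0.006 0 0" --pt "0 0 0.005 0 0" --pt "0 0 0.003 0 0" --pt "0 0 0 0 0"

```text
clock: 9.9
position: [0.5691, 0.2016, 0.1412]
ee_rot: [-0.0, 0.996, 0.087, 0.0]
contact_force: [-0.1, 1.7, -0.5]
width: 0.0003
```

Run:
```python
from h import *
pos,y,s=tool(); print(w2c(pos),np.degrees(y),s["contact_force"].round(1))
```

```text
[-0.00027773 -0.0186606   0.14118492] 9.986891571177889 [-0.1  1.7 -0.5]
```

Light contact. Preload 2 mm, then follow the arc.

Call:
send_rows --pt "0 0 0.0025 0 0" --pt "0 0 0.0015 -0.006 0" --pt "0 0 0.002 -0.006 0" --pt "0 0 0 0 0"

```text
clock: 10.4
position: [0.5701, 0.1961, 0.1536]
ee_rot: [-0.001, 0.996, 0.087, 0.001]
contact_force: [-1.0, 4.7, 3.1]
width: 0.0002
```

Run:
```python
from h import *
pos,y,s=tool(); print(w2c(pos),np.degrees(y),s["contact_force"].round(1))
im=manip.get_image("top")[:,:,::-1]; crop(im,120,100,200,170,4,"pics/t9.png")
```

```text
[-0.00023958 -0.02427222  0.15360027] 10.010065681926639 [-1.   4.7  3.1]
```

View pics/t9.png

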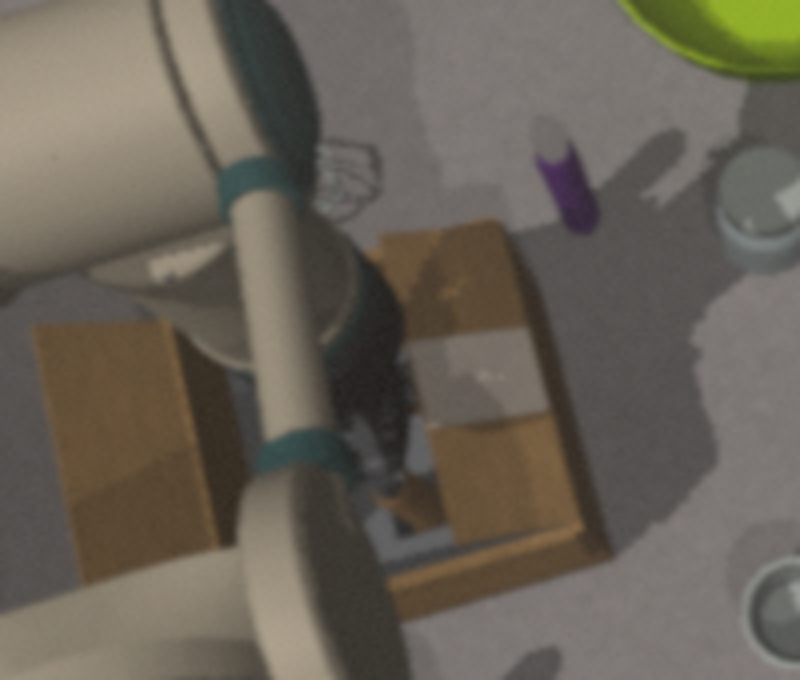

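Call:
send_rows --pt "0 0 0.004 -0.0078 0" --pt "0 0 0.0048 -0.0073 0" --pt "0 0 0.0054 -0.0066 0" --pt "0 0 0.0062 -0.0058 0" --pt "0 0 0.0068 -0.005 0" --pt "0 0 0 0 0"

```text
clock: 11.2
position: [0.5749, 0.1678, 0.1857]
ee_rot: [0.0, 0.996, 0.087, 0.0]
contact_force: [-0.2, 0.4, 0.1]
width: -0.0003
```

Run:
```python
from h import *
pos,y,s=tool(); print(w2c(pos),np.degrees(y),s["contact_force"].round(1))
im=manip.get_image("side")[:,:,::-1]; crop(im,130,130,240,200,3,"pics/s10.png")
```

```text
[-0.0005553  -0.05294033  0.18568259] 9.959504560599367 [-0.2  0.4  0.1]
```

View pics/s10.png

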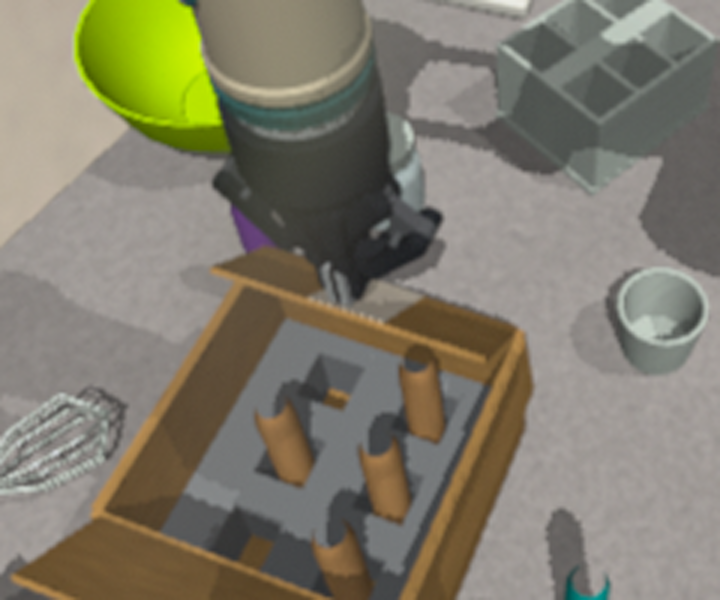

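Call:
send_rows --pt "0 0 0.0074 -0.0015 0" --pt "0 0 0.0079 -0.002 0" --pt "0 0 0.0082 -0.002 0" --pt "0 0 0.0083 -0.001 0" --pt "0 0 0.0072 0 0" --pt "0 0 0.0065 0.0007 0" --pt "0 0 0.0058 0.0014 0" --pt "0 0 0.0056 0.0021 0"

```text
clock: 12.25
position: [0.5845, 0.1123, 0.1874]
ee_rot: [0.0, 0.996, 0.087, -0.0]
contact_force: [0.1, 0.1, -0.1]
width: -0.0002
```

Call:
send_rows --pt "0 0 0.0053 0.0028 0" --pt "0 0 0.005 0.0034 0" --pt "0 0 0.0045 0.004 0" --pt "0 0 0.004 0.0045 0" --pt "0 0 0.0034 0.0049 0" --pt "0 0 0.0026 0.004 0" --pt "0 0 0 0.003 0" --pt "0 0 0 0 0"

```text
clock: 13.25
position: [0.5886, 0.0883, 0.1607]
ee_rot: [-0.0, 0.996, 0.087, -0.0]
contact_force: [-0.9, -0.5, 0.9]
width: -0.0
```

Run:
```python
from h import *
pos,y,s=tool(); print(w2c(pos),np.degrees(y),s["contact_force"].round(1))
im=manip.get_image("side")[:,:,::-1]; crop(im,110,130,240,200,3,"pics/s11.png")
```

```text
[-0.00133506 -0.1336266   0.16067328] 10.019015845758151 [-0.9 -0.5  0.9]
```

View pics/s11.png

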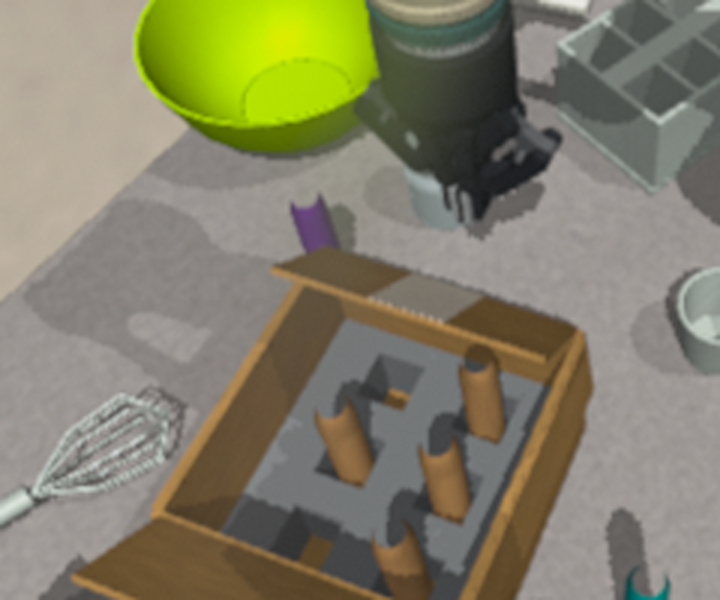

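Run:
```python
from h import *
s=Cam("side");t=Cam("top")
for th in np.arange(.2,2.9,.2):
    y=-(97.5-70*np.cos(th))/1000; z=.143+.07*np.sin(th)
    print(round(th,1),[np.round(c.proj(c2w([x,y,z])),0) for c in (s,t) for x in (.09,-.09)])
im=manip.get_image("top")[:,:,::-1]; crop(im,120,100,200,170,4,"pics/t11.png")
```

```text
0.2 [array([200., 236.]), array([289., 266.]), array([214., 163.]), array([233., 238.])]
0.4 [array([200., 230.]), array([290., 261.]), array([214., 160.]), array([233., 237.])]
0.6 [array([200., 224.]), array([291., 254.]), array([215., 157.]), array([235., 236.])]
0.8 [array([201., 217.]), array([292., 247.]), array([218., 155.]), array([238., 234.])]
1.0 [array([203., 209.]), array([295., 239.]), array([222., 152.]), array([242., 232.])]
1.2 [array([206., 202.]), array([297., 232.]), array([227., 149.]), array([248., 229.])]
1.4 [array([209., 196.]), array([300., 224.]), array([233., 147.]), array([254., 227.])]
1.6 [array([213., 190.]), array([303., 218.]), array([239., 145.]), array([260., 225.])]
1.8 [array([216., 185.]), array([306., 212.]), array([245., 144.]), array([267., 223.])]
2.0 [array([220., 181.]), array([308., 208.]), array([252., 143.]), array([274., 222.])]
2.2 [array([224., 179.]), array([310., 205.]), array([258., 142.]), array([280., 221.])]
2.4 [array([227., 178.]), array([312., 204.]), array([263., 143.]), array([285., 220.])]
2.6 [array([230., 179.]), array([314., 204.]), array([267., 144.]), array([289., 220.])]
2.8 [array([233., 181.]), array([315., 206.]), array([271., 145.]), array([292., 220.])]
```

View pics/t11.png

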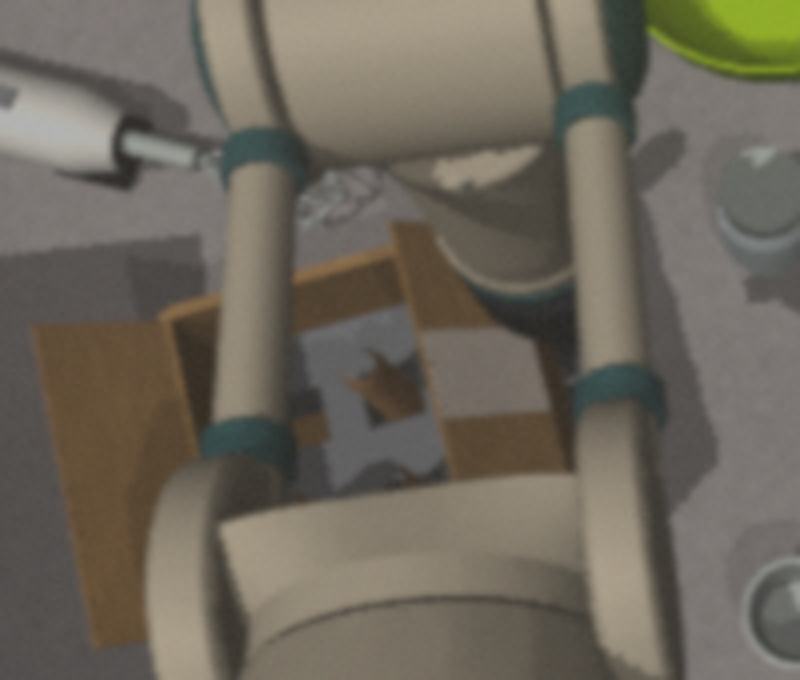

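Call:
send_rows --pt "0 0.001 0 -0.05 0" --pt "0 0 0 -0.025 0" --pt "0 0 -0.04 0 0" --pt "0 0 -0.04 0 0" --pt "0 0 -0.031 0 0" --pt "0 0 0 0.035 0" --pt "0 0 0 0.035 0" --pt "0 0 0 0 0"

```text
clock: 14.35
position: [0.5683, 0.1975, 0.1635]
ee_rot: [0.0, 0.996, 0.088, -0.003]
contact_force: [-0.1, 0.1, 0.9]
width: 0.0
```

Call:
send_rows --pt "0 0 0.006 0 0" --pt "0 0 0.005 0 0" --pt "0 0 0.0055 -0.0055 0" --pt "0 0 0.0055 -0.0055 0" --pt "0 0 0.006 -0.0055 0" --pt "0 0 0 0 0"

```text
clock: 15.1
position: [0.5758, 0.1694, 0.1832]
ee_rot: [0.0, 0.996, 0.087, 0.001]
contact_force: [0.1, -0.3, 0.2]
width: 0.0003
```

Run:
```python
from h import *
pos,y,s=tool(); print(w2c(pos),np.degrees(y),s["contact_force"].round(1))
im=manip.get_image("side")[:,:,::-1]; crop(im,110,130,240,200,3,"pics/s12.png")
```

```text
[ 0.00059951 -0.05154679  0.18320081] 9.96733893651117 [ 0.1 -0.3  0.2]
```

View pics/s12.png

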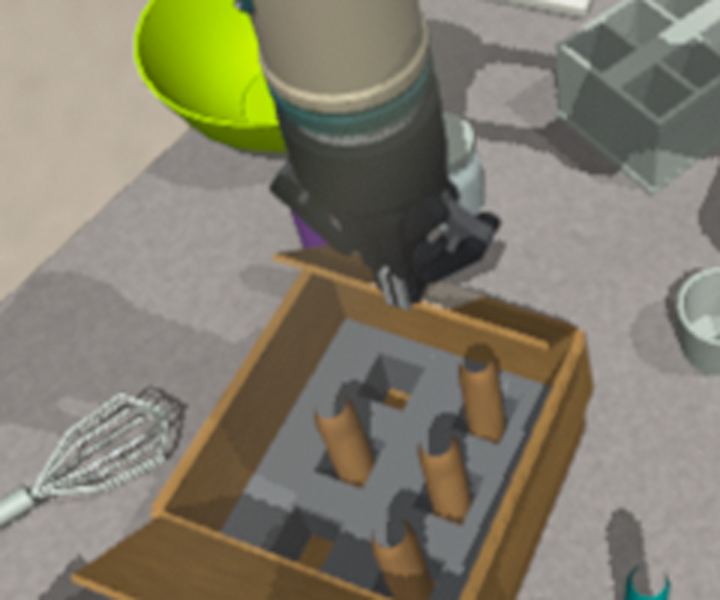

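Call:
send_rows --pt "0 0 -0.02 0 0" --pt "0 0 0 0.018 0" --pt "0 0 0.006 0 0" --pt "0 0 0.006 0 0" --pt "0 0 0.004 0 0" --pt "0 0 0 0 0"

```text
clock: 15.9
position: [0.5752, 0.1736, 0.1651]
ee_rot: [0.0, 0.996, 0.087, 0.001]
contact_force: [-0.8, 1.1, -0.6]
width: -0.0
```

Run:
```python
from h import *
pos,y,s=tool(); print(w2c(pos),np.degrees(y),s["contact_force"].round(1))
im=manip.get_image("side")[:,:,::-1]; crop(im,110,130,240,200,3,"pics/s13.png")
```

```text
[ 0.00073102 -0.04730414  0.16510571] 9.97154149745504 [-0.8  1.1 -0.6]
```

View pics/s13.png

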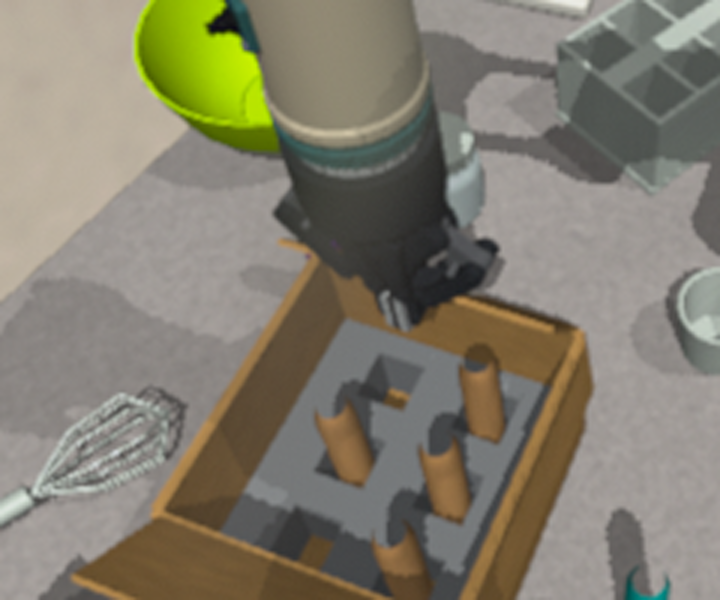

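Call:
send_rows --pt "0 0 0.0074 -0.0043 0" --pt "0 0 0.0078 -0.0036 0" --pt "0 0 0.0081 -0.0028 0" --pt "0 0 0.0083 -0.0018 0" --pt "0 0 0.0083 -0.0008 0" --pt "0 0 0.0083 0 0" --pt "0 0 0 0 0"

```text
clock: 16.82
position: [0.5832, 0.1257, 0.1777]
ee_rot: [0.0, 0.996, 0.087, -0.0]
contact_force: [0.1, 0.1, 0.6]
width: -0.0002
```

Run:
```python
from h import *
pos,y,s=tool(); print(w2c(pos),np.degrees(y),s["contact_force"].round(1))
im=manip.get_image("side")[:,:,::-1]; crop(im,110,130,240,200,3,"pics/s14.png")
```

```text
[ 1.91829399e-05 -9.58513886e-02  1.77705343e-01] 9.963144690740378 [0.1 0.1 0.6]
```

View pics/s14.png

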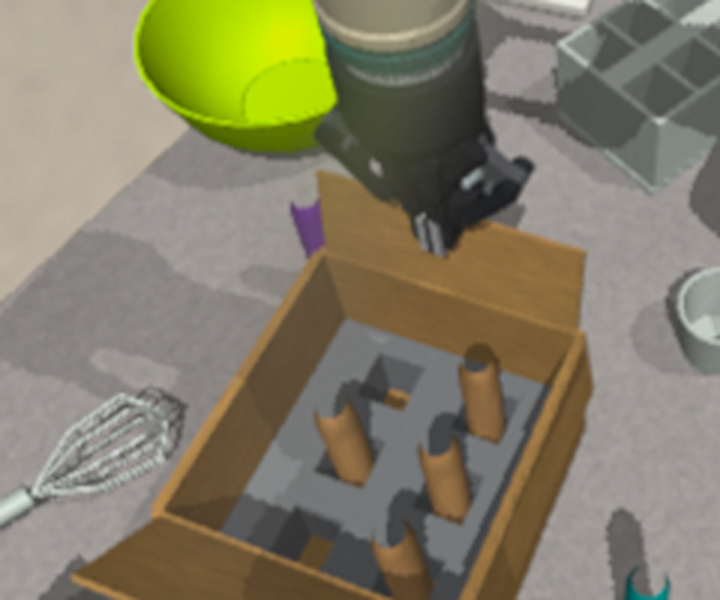

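Call:
send_rows --pt "0 0 0.007 0 0" --pt "0 0 0.007 0 0" --pt "0 0 0.007 0.001 0" --pt "0 0 0.007 0.003 0" --pt "0 0 0.006 0.005 0" --pt "0 0 0.004 0.006 0" --pt "0 0 0.002 0.004 0" --pt "0 0 0 0 0"

```text
clock: 17.88
position: [0.5897, 0.0871, 0.1582]
ee_rot: [0.0, 0.996, 0.087, -0.001]
contact_force: [0.8, -0.7, -0.1]
width: -0.0001
```

Run:
```python
from h import *
pos,y,s=tool(); print(w2c(pos),np.degrees(y),s["contact_force"].round(1))
im=manip.get_image("side")[:,:,::-1]; crop(im,110,130,240,200,3,"pics/s15.png")
```

```text
[-0.00049319 -0.13501024  0.15817849] 10.007524164176614 [ 0.8 -0.7 -0.1]
```

View pics/s15.png

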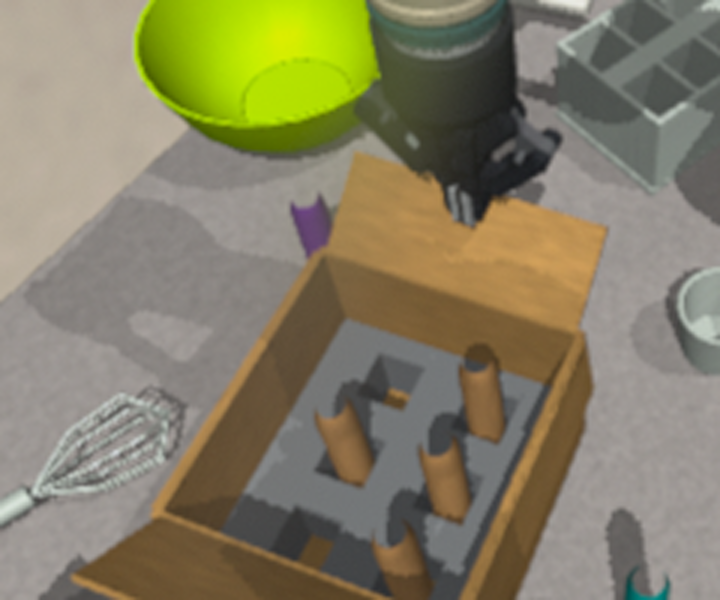

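Call:
send_rows --pt "0.6 0 0 -0.06 0" --pt "0.6 0 0 -0.06 0" --pt "0.6 0 -0.045 -0.03 0" --pt "0.6 0 -0.045 -0.01 0" --pt "0.6 0 -0.045 0 0" --pt "0.6 0 0 0 0" --pt "0.6 0 0 0 0"

```text
clock: 18.8
position: [0.5664, 0.2199, 0.3187]
ee_rot: [0.001, 0.996, 0.088, -0.0]
contact_force: [-0.2, -1.1, 0.7]
width: 0.0512
```

Run:
```python
from h import *
pos,y,s=tool(); print(w2c(pos),np.degrees(y),s["contact_force"].round(1),s["width"])
c=Cam("wrist"); print("cam",w2c(c.o))
im=manip.get_image("wrist")[:,:,::-1];cv2.imwrite("pics/w16.png",im); crop(im,210,60,220,200,3.6,"pics/w16c.png")
t=Cam("top")
for th in np.arange(2.2,2.9,.1):
    p=lambda x:c2w([x,(97.5-70*np.cos(th))/1000,.143+.07*np.sin(th)])
    q=lambda x:c2w([x,-(97.5-70*np.cos(th))/1000,.143+.07*np.sin(th)])
    print(round(th,1),np.round([c.proj(p(-.09)),c.proj(p(.09)),c.proj(q(-.09)),c.proj(q(.09))],0).tolist())
for x in(-.036,.036):
  for y in(-.06,0,.06): print(x,y,np.round(c.proj(c2w([x,y,.135])),0))
```

```text
[ 3.79922347e-04 -1.76681426e-04  3.18687009e-01] 10.049460309968044 [-0.2 -1.1  0.7] 0.051195678385322275
cam [-0.00176049  0.07897597  0.481141  ]
2.2 [[207.0, 11.0], [439.0, 10.0], [238.0, 310.0], [409.0, 310.0]]
2.3 [[208.0, 5.0], [437.0, 4.0], [239.0, 312.0], [408.0, 311.0]]
2.4 [[210.0, -1.0], [436.0, -2.0], [241.0, 313.0], [406.0, 312.0]]
2.5 [[211.0, -5.0], [434.0, -6.0], [242.0, 313.0], [405.0, 312.0]]
2.6 [[213.0, -9.0], [432.0, -10.0], [244.0, 312.0], [403.0, 312.0]]
2.7 [[215.0, -11.0], [430.0, -12.0], [245.0, 311.0], [402.0, 311.0]]
2.8 [[217.0, -13.0], [428.0, -13.0], [246.0, 310.0], [400.0, 309.0]]
-0.036 -0.06 [292. 217.]
-0.036 0 [290. 167.]
-0.036 0.06 [288. 111.]
0.036 -0.06 [354. 217.]
0.036 0 [355. 166.]
0.036 0.06 [357. 110.]
```

View pics/w16.png

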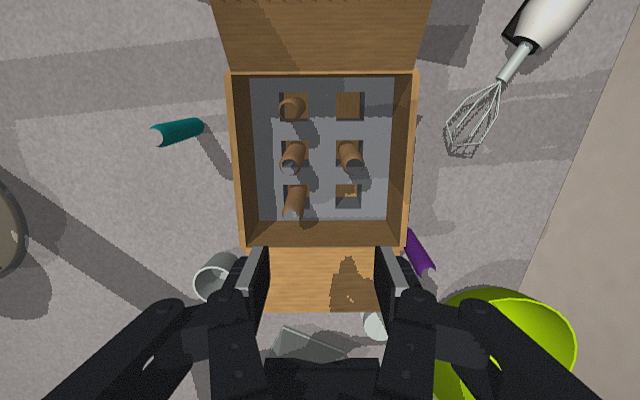

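View pics/w16c.png

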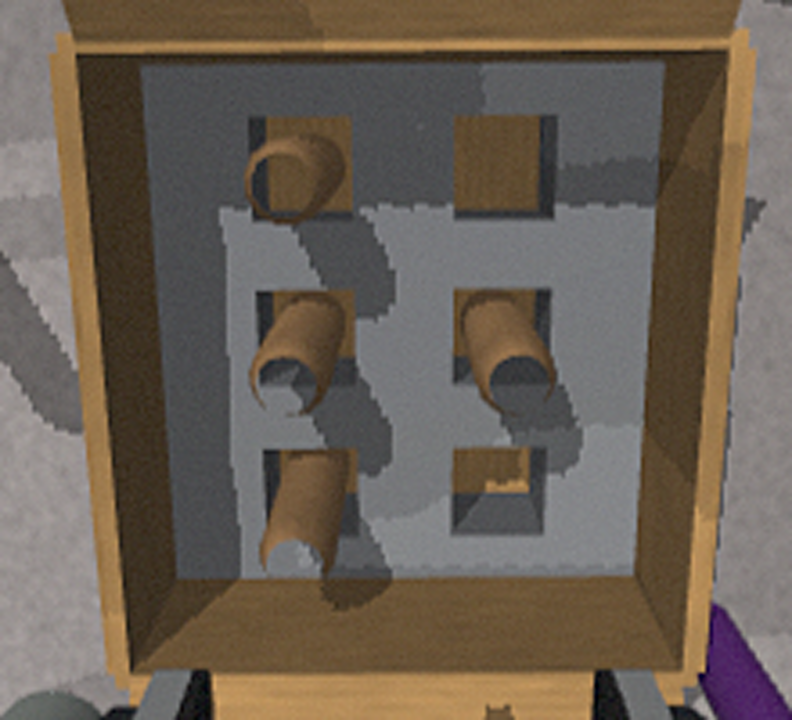

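Call:
send_rows --pt "0.6 -0.018 0.03 0.05 0.005" --pt "0.6 -0.0184 0.03 0.05 0" --pt "0.6 0 0 0.05 0" --pt "0.6 0 0 0.05 0" --pt "0.6 0 0 0.024 0" --pt "0.6 0 0 0 0" --pt "0 0 0 0 0" --pt "0 0 0 0 0"

```text
clock: 19.85
position: [0.5424, 0.1547, 0.0966]
ee_rot: [-0.0, 0.996, 0.085, 0.002]
contact_force: [0.5, 0.7, -0.4]
width: 0.0245
```

Call:
send_rows --pt "0 0 0 0 0" --pt "0 0 0 0 0" --pt "0 0 0 -0.02 0"

```text
clock: 20.23
position: [0.5397, 0.1546, 0.1141]
ee_rot: [0.0, 0.996, 0.085, -0.002]
contact_force: [0.7, 0.8, -0.8]
width: 0.0249
```

Run:
```python
from h import *
pos,y,s=tool(); print(w2c(pos),np.degrees(y),s["contact_force"].round(1),s["width"])
im=manip.get_image("wrist")[:,:,::-1];cv2.imwrite("pics/w17.png",im)
```

```text
[-0.03761078 -0.05960819  0.11410373] 9.735897057129392 [ 0.7  0.8 -0.8] 0.024882896522105378
```

View pics/w17.png

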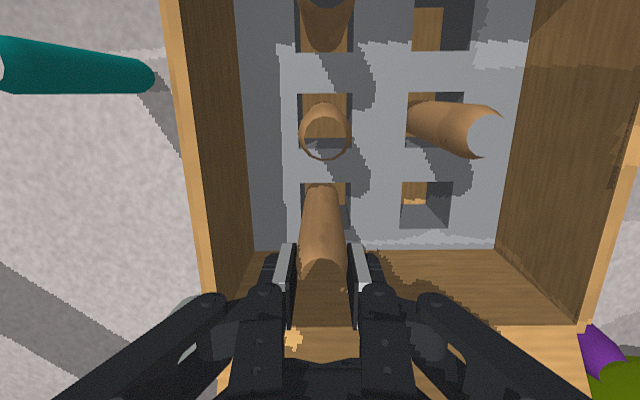

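Call:
send_rows --pt "0 0 0 -0.05 0" --pt "0 0 0 -0.05 0" --pt "0 0 0 -0.05 0.11" --pt "0 0 0 -0.05 0.12" --pt "0 0 0 0 0.12" --pt "0 0 0 0 0.1" --pt "0 0 0 0 0"

```text
clock: 21.15
position: [0.5407, 0.1549, 0.3145]
ee_rot: [0.0, 0.99, -0.139, -0.0]
contact_force: [0.5, -0.7, -0.4]
width: 0.0249
```

```bash
cat >> h.py <<'E'
def shot(n,name,box=None,sc=1):
    im=manip.get_image(n)[:,:,::-1].copy()
    if box: crop(im,*box,sc,name)
    else: cv2.imwrite(name,im)
E
python3 - <<'E'
from h import *
pos,y,s=tool(); print(w2c(pos),np.degrees(y),s["contact_force"].round(1),s["width"])
shot("top","pics/t18.png",(290,120,150,120),5)
E
```

```text
[-0.0365678  -0.05954643  0.31454081] -15.97446209800847 [ 0.5 -0.7 -0.4] 0.024931238820750486
```

View pics/t18.png

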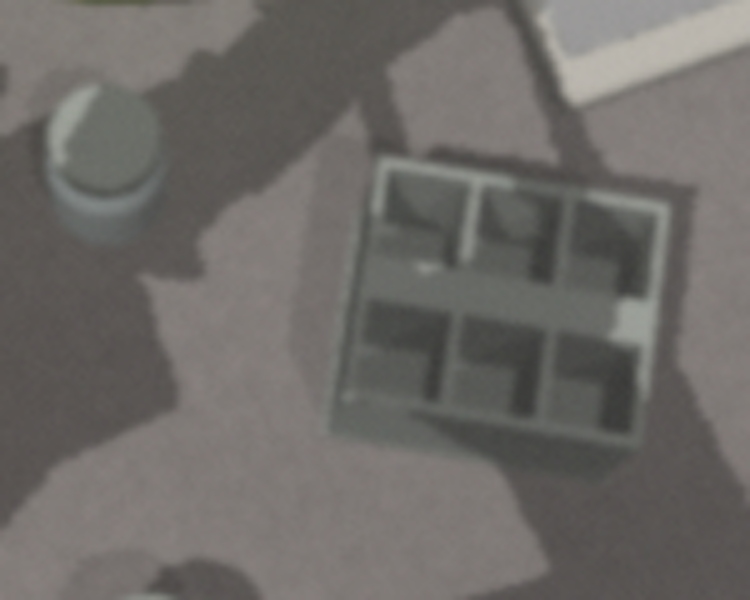

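```bash
cat >> h.py <<'E'
KC=np.array([.592,-.2013,0]); KY=np.radians(-15.8)
def k2w(p): return KC+Rz(KY)@np.array(p)
E
python3 - <<'E'
from h import *
t=Cam("top")
for x in(-.034,.034):
  for y in(.046,0,-.046):
    u=t.proj(k2w([x,y,.09])); print(x,y,((np.array(u)-[290,120])*5).round(0),k2w([x,y,0]).round(4))
for x,y in ((-.0625,.075),(-.0625,-.075),(.0625,-.075),(.0625,.075)): print(((np.array(t.proj(k2w([x,y,.09])))-[290,120])*5).round(0))
delta(k2w([-.034,.046,.3145]),KY)
E
```

```text
-0.034 0.046 [405. 351.] [ 0.5718 -0.1478  0.    ]
-0.034 0 [500. 366.] [ 0.5593 -0.192   0.    ]
-0.034 -0.046 [595. 381.] [ 0.5468 -0.2363  0.    ]
0.034 0.046 [424. 218.] [ 0.6372 -0.1663  0.    ]
0.034 0 [517. 232.] [ 0.6247 -0.2106  0.    ]
0.034 -0.046 [611. 247.] [ 0.6122 -0.2548  0.    ]
[337. 398.]
[649. 448.]
[676. 201.]
[373. 154.]
pos [0.5407 0.1549 0.3144] yaw -15.9 F [ 0.5  0.2 -0.8] w 0.0244 t 21.2
shift now [ 1.131e-01  2.825e-01 -1.000e-04] turn -0.003 shift after turn [ 1.124e-01  2.827e-01 -1.000e-04]
```

Call:
send_rows --pt "0 0.0188 0.0471 0 0" --pt "0 0.0188 0.0471 0 0" --pt "0 0.0188 0.0471 0 0" --pt "0 0.0188 0.0471 0 0" --pt "0 0.0189 0.0471 0 0" --pt "0 0.0189 0.047 0 0" --pt "0 0 0 0.05 0" --pt "0 0 0 0.04 0"

```text
clock: 22.2
position: [0.571, -0.1488, 0.2229]
ee_rot: [-0.0, 0.99, -0.14, -0.0]
contact_force: [0.8, 0.4, -0.2]
width: 0.025
```

Run:
```python
from h import *
delta(k2w([-.034,.046,.098]),KY)
shot("wrist","pics/w19.png")
```

```text
pos [ 0.571  -0.1488  0.2229] yaw -16.1 F [ 0.8  0.4 -0.2] w 0.025 t 22.2
shift now [ 0.0005 -0.0012  0.1249] turn -0.005 shift after turn [ 0.0005 -0.0012  0.1249]
```

View pics/w19.png

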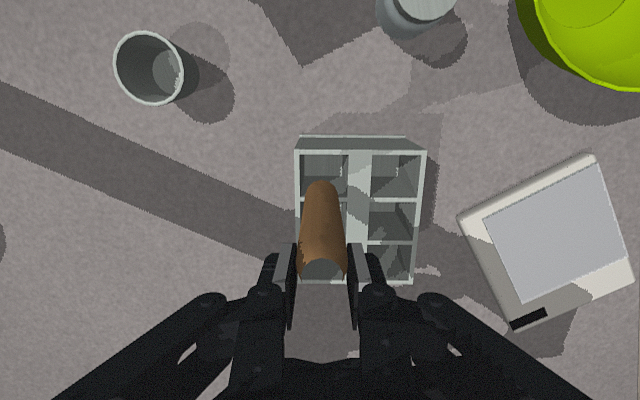

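Call:
send_rows --pt "0 0.0005 -0.001 0.025 0" --pt "0 0 0 0.03 0" --pt "0 0 0 0.03 0" --pt "0 0 0 0.025 0" --pt "0 0 0 0.014 0" --pt "0 0 0 0 0"

```text
clock: 23.0
position: [0.5719, -0.1469, 0.1004]
ee_rot: [-0.0, 0.99, -0.139, -0.001]
contact_force: [0.2, -0.1, 0.4]
width: 0.0247
```

Call:
send_rows --pt "0.35 0 0 0 0" --pt "0.5 0 0 0 0" --pt "0.5 0 0 0 0" --pt "0.6 0 0 -0.04 0" --pt "0.6 0 0 -0.05 0" --pt "0.6 0 0 -0.05 0" --pt "0.6 0 0 0 0"

```text
clock: 23.88
position: [0.5748, -0.1481, 0.2462]
ee_rot: [0.001, 0.99, -0.14, 0.005]
contact_force: [-0.4, 0.5, 0.1]
width: 0.0514
```

Run:
```python
from h import *
shot("wrist","pics/w20.png")
delta(c2w([-.036,0,.32]),CY)
```

```text
pos [ 0.5732 -0.1475  0.2434] yaw -16.1 F [-0.8 -0.3 -0.7] w 0.0513 t 23.93
shift now [-0.1408 -0.3352 -0.0766] turn -0.46 shift after turn [ 0.0226 -0.3629 -0.0766]
```

View pics/w20.png

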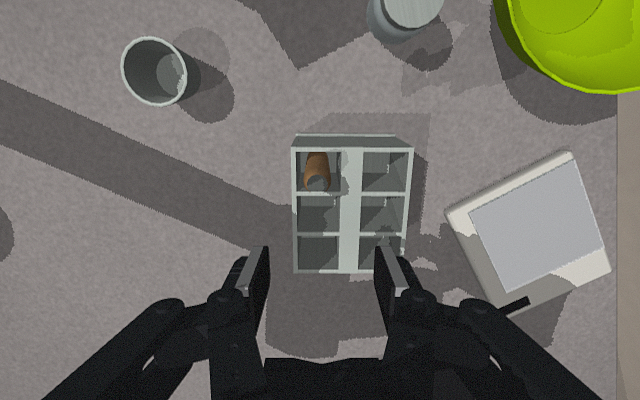

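Call:
send_rows --pt "0.6 0 0 -0.02 -0.115" --pt "0.6 0 0 -0.02 -0.115" --pt "0.6 0 0 -0.02 -0.115" --pt "0.6 0 0 -0.017 -0.115"

```text
clock: 24.42
position: [0.5715, -0.1469, 0.3168]
ee_rot: [-0.001, 0.996, 0.092, -0.001]
contact_force: [0.8, 0.0, -0.7]
width: 0.0511
```

Call:
send_rows --pt "0.6 0.0032 -0.0518 0 0" --pt "0.6 0.0032 -0.0518 0 0" --pt "0.6 0.0032 -0.0518 0 0" --pt "0.6 0.0032 -0.0518 0 0" --pt "0.6 0.0032 -0.0518 0 0" --pt "0.6 0.0033 -0.0519 0 0" --pt "0.6 0.0033 -0.0519 0 0" --pt "0.6 0 0 0 0"

```text
clock: 25.42
position: [0.528, 0.2171, 0.3159]
ee_rot: [-0.0, 0.996, 0.092, -0.002]
contact_force: [1.2, -1.2, 0.7]
width: 0.0511
```

Run:
```python
from h import *
delta(c2w([-.036,0,.095]),CY)
```

```text
pos [0.528  0.2171 0.3159] yaw 10.6 F [ 1.2 -1.2  0.7] w 0.0511 t 25.43
shift now [0.0019 0.0039 0.2209] turn 0.005 shift after turn [0.002  0.0039 0.2209]
```

Call:
send_rows --pt "0.6 0.002 0.0035 0.05 0.005" --pt "0.6 0 0 0.05 0" --pt "0.6 0 0 0.05 0" --pt "0.6 0 0 0.05 0" --pt "0.6 0 0 0.021 0" --pt "0.6 0 0 0 0" --pt "0 0 0 0 0" --pt "0 0 0 0 0"

```text
clock: 26.42
position: [0.5331, 0.2108, 0.0982]
ee_rot: [-0.0, 0.996, 0.087, 0.001]
contact_force: [-0.5, 0.9, -0.1]
width: 0.0247
```

Call:
send_rows --pt "0 0 0 0 0" --pt "0 0 0 0 0" --pt "0 0 0 -0.05 0" --pt "0 0 0 -0.05 0" --pt "0 0 0 -0.05 0.11" --pt "0 0 0 -0.05 0.11" --pt "0 0 0 -0.02 0.12" --pt "0 0 0 0 0.12"

```text
clock: 27.42
position: [0.5329, 0.2111, 0.3193]
ee_rot: [-0.001, 0.99, -0.144, 0.002]
contact_force: [0.2, -1.2, -1.0]
width: 0.0244
```

Run:
```python
from h import *
delta(k2w([-.034,0,.31]),KY)
shot("top","pics/t21.png",(120,110,330,160),2.4)
```

```text
pos [0.5329 0.2111 0.3193] yaw -16.6 F [ 0.2 -1.2 -1. ] w 0.0244 t 27.43
shift now [0.1402 0.3789 0.0093] turn -0.013 shift after turn [0.1351 0.3807 0.0093]
```

View pics/t21.png

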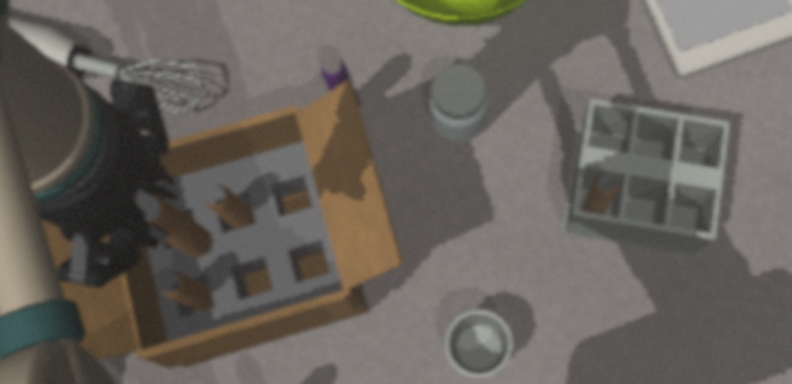

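Call:
send_rows --pt "0 0.02 0.054 0 -0.01" --pt "0 0.02 0.054 0 0" --pt "0 0.02 0.054 0 0" --pt "0 0.02 0.054 0 0" --pt "0 0.02 0.054 0 0" --pt "0 0.0195 0.054 0 0" --pt "0 0.0195 0.054 0 0" --pt "0 0 0 0.05 0"

```text
clock: 28.48
position: [0.5651, -0.1966, 0.2689]
ee_rot: [0.002, 0.99, -0.139, 0.004]
contact_force: [0.6, 1.9, -1.7]
width: 0.0246
```

Run:
```python
from h import *
delta(k2w([-.034,0,.1]),KY)
```

```text
pos [ 0.5651 -0.1966  0.2689] yaw -16.0 F [ 0.6  1.9 -1.7] w 0.0246 t 28.48
shift now [-0.0068 -0.0028  0.1689] turn -0.003 shift after turn [-0.0068 -0.0028  0.1689]
```

Call:
send_rows --pt "0 -0.003 -0.001 0.04 0" --pt "0 0 0 0.03 0" --pt "0 0 0 0 0"

```text
clock: 28.85
position: [0.5579, -0.1881, 0.1939]
ee_rot: [-0.001, 0.991, -0.137, -0.003]
contact_force: [0.1, -0.4, -0.1]
width: 0.0246
```

Run:
```python
from h import *
delta(k2w([-.034,0,.1]),KY)
```

```text
pos [ 0.5579 -0.1881  0.1939] yaw -15.7 F [ 0.1 -0.4 -0.1] w 0.0246 t 28.85
shift now [0.0024 0.0034 0.0939] turn 0.002 shift after turn [0.0024 0.0034 0.0939]
```

Call:
send_rows --pt "0 0.002 0.003 0.01 0" --pt "0 0 0 0 0" --pt "0 0 0 0.03 0" --pt "0 0 0 0.03 0" --pt "0 0 0 0.022 0" --pt "0 0 0 0 0"

```text
clock: 29.6
position: [0.5604, -0.1921, 0.1041]
ee_rot: [-0.0, 0.991, -0.137, -0.001]
contact_force: [0.4, -0.2, -0.0]
width: 0.0249
```

Run:
```python
from h import *
delta(k2w([-.034,0,.1]),KY)
```

```text
pos [ 0.5604 -0.1921  0.1041] yaw -15.8 F [ 0.4 -0.2 -0. ] w 0.0249 t 29.6
shift now [-0.0011  0.0002  0.0041] turn 0.001 shift after turn [-0.0011  0.0002  0.0041]
```

Centred. Lower 4 mm, release, rise.

Call:
send_rows --pt "0 0 0 0.004 0" --pt "0 0 0 0 0" --pt "0.35 0 0 0 0" --pt "0.5 0 0 0 0" --pt "0.5 0 0 0 0" --pt "0.6 0 0 -0.04 0" --pt "0.6 0 0 -0.05 0" --pt "0.6 0 0 -0.05 0"

```text
clock: 30.6
position: [0.5609, -0.1924, 0.2422]
ee_rot: [-0.0, 0.991, -0.137, -0.0]
contact_force: [0.5, 0.1, 0.1]
width: 0.0511
```

Call:
send_rows --pt "0.6 0 0 -0.025 -0.115" --pt "0.6 0 0 -0.025 -0.115" --pt "0.6 0 0 -0.02 -0.115" --pt "0.6 0 0 0 -0.11" --pt "0.6 0 0 0 0"

```text
clock: 31.22
position: [0.561, -0.1924, 0.311]
ee_rot: [0.0, 0.996, 0.089, 0.0]
contact_force: [-0.2, -0.4, -0.1]
width: 0.0514
```

Run:
```python
from h import *
shot("wrist","pics/w22.png")
delta(c2w([.036,0,.31]),CY)
```

```text
pos [ 0.5609 -0.1924  0.3107] yaw 10.2 F [-0.1 -0.7 -0.4] w 0.0511 t 31.27
shift now [ 0.114  -0.4051  0.0007] turn -0.002 shift after turn [ 0.1148 -0.4048  0.0007]
```

View pics/w22.png

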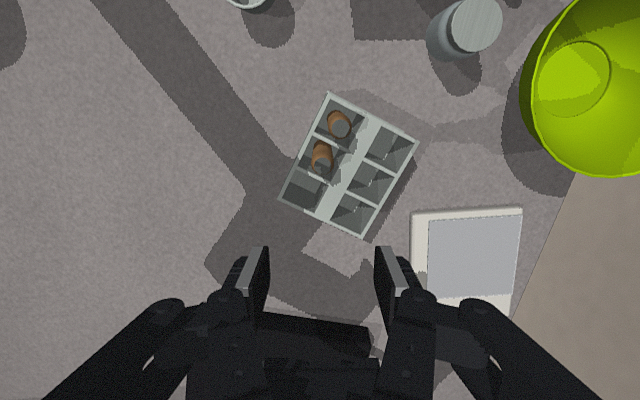

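Two pins stand in the caddy (near (338,123) and (321,157)). Next, pin at (+36, 0).

Call:
send_rows --pt "0.6 0.0143 -0.0506 0 0" --pt "0.6 0.0143 -0.0506 0 0" --pt "0.6 0.0143 -0.0506 0 0" --pt "0.6 0.0143 -0.0506 0 0" --pt "0.6 0.0143 -0.0506 0 0" --pt "0.6 0.0143 -0.0506 0 0" --pt "0.6 0.0143 -0.0506 0 0" --pt "0.6 0.0143 -0.0506 0 0"

```text
clock: 32.28
position: [0.601, 0.2279, 0.3102]
ee_rot: [0.0, 0.996, 0.089, -0.0]
contact_force: [1.7, -0.5, -0.2]
width: 0.0512
```

Call:
send_rows --pt "0.6 0 0 0.02 0" --pt "0.6 0 0 0.03 0" --pt "0.6 0 0 0 0"

```text
clock: 32.65
position: [0.5995, 0.2261, 0.2577]
ee_rot: [0.001, 0.996, 0.089, -0.003]
contact_force: [0.7, -0.3, 0.3]
width: 0.0514
```

Run:
```python
from h import *
delta(c2w([.036,0,.095]),CY)
```

```text
pos [0.5995 0.2261 0.2577] yaw 10.3 F [ 0.7 -0.3  0.3] w 0.0514 t 32.65
shift now [ 0.002  -0.      0.1627] turn -0.001 shift after turn [ 0.002  -0.      0.1627]
```

Call:
send_rows --pt "0.6 0.0015 0 0.05 0" --pt "0.6 0 0 0.05 0" --pt "0.6 0 0 0.045 0" --pt "0.6 0 0 0.018 0" --pt "0.6 0 0 0 0" --pt "0 0 0 0 0" --pt "0 0 0 0 0" --pt "0 0 0 0 0"

```text
clock: 33.65
position: [0.6039, 0.2269, 0.0999]
ee_rot: [-0.0, 0.996, 0.09, 0.002]
contact_force: [-0.0, -0.4, 5.5]
width: 0.0247
```

Call:
send_rows --pt "0 0 0 0 0" --pt "0 0 0 -0.05 0" --pt "0 0 0 -0.05 0" --pt "0 0 0 -0.05 0.11" --pt "0 0 0 -0.05 0.11" --pt "0 0 0 -0.015 0.11" --pt "0 0 0 0 0.125" --pt "0 0 0 0 0"

```text
clock: 34.65
position: [0.6026, 0.2265, 0.313]
ee_rot: [-0.0, 0.991, -0.136, 0.0]
contact_force: [-0.4, 1.0, -0.3]
width: 0.0247
```

Run:
```python
from h import *
delta(k2w([.034,.046,.31]),KY)
shot("top","pics/t23.png",(120,110,330,160),2.4)
```

```text
pos [0.6026 0.2265 0.313 ] yaw -15.7 F [-0.4  1.  -0.3] w 0.0247 t 34.65
shift now [0.1396 0.3688 0.003 ] turn 0.002 shift after turn [0.1403 0.3685 0.003 ]
```

View pics/t23.png

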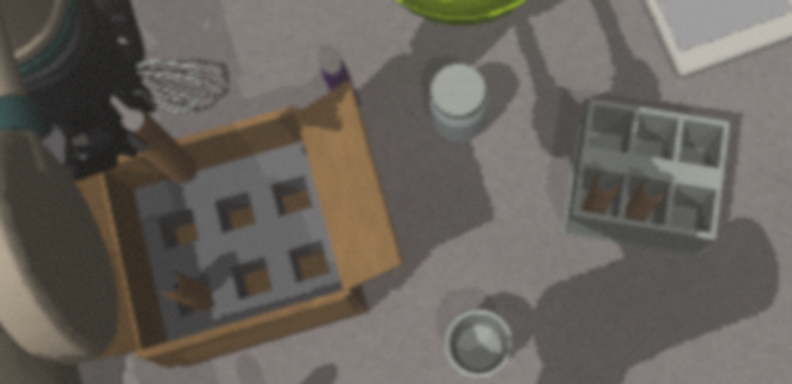

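Call:
send_rows --pt "0 0.0199 0.0526 0 0" --pt "0 0.0199 0.0526 0 0" --pt "0 0.0199 0.0526 0 0" --pt "0 0.0199 0.0526 0 0" --pt "0 0.0199 0.0526 0 0" --pt "0 0.0199 0.0526 0 0" --pt "0 0.0199 0.0526 0 0" --pt "0 0 0 0.03 0"

```text
clock: 35.7
position: [0.638, -0.1711, 0.2836]
ee_rot: [0.002, 0.99, -0.139, 0.002]
contact_force: [-0.1, 0.7, -0.7]
width: 0.0247
```

Call:
send_rows --pt "0 0 0 0.04 0" --pt "0 0 0 0.04 0" --pt "0 0 0 0 0"

```text
clock: 36.08
position: [0.6341, -0.1648, 0.1987]
ee_rot: [-0.001, 0.991, -0.137, -0.004]
contact_force: [-0.5, 0.6, 0.1]
width: 0.0244
```

Run:
```python
from h import *
delta(k2w([.034,.046,.1]),KY)
```

```text
pos [ 0.6341 -0.1648  0.1987] yaw -15.7 F [-0.5  0.6  0.1] w 0.0244 t 36.08
shift now [0.0034 0.0006 0.0987] turn 0.002 shift after turn [0.0034 0.0006 0.0987]
```

Call:
send_rows --pt "0 0.002 0.001 0.01 0" --pt "0 0 0 0 0" --pt "0 0 0 0.03 0" --pt "0 0 0 0.03 0" --pt "0 0 0 0.025 0" --pt "0 0 0 0 0"

```text
clock: 36.83
position: [0.6377, -0.1669, 0.107]
ee_rot: [-0.0, 0.991, -0.137, -0.001]
contact_force: [-0.7, 0.3, -1.3]
width: 0.0246
```

Run:
```python
from h import *
delta(k2w([.034,.046,.1]),KY)
```

```text
pos [ 0.6377 -0.1669  0.107 ] yaw -15.7 F [-0.7  0.3 -1.3] w 0.0246 t 36.83
shift now [-0.0006 -0.0004  0.007 ] turn 0.001 shift after turn [-0.0006 -0.0004  0.007 ]
```

Call:
send_rows --pt "0 0 0 0.006 0" --pt "0 0 0 0 0" --pt "0.35 0 0 0 0" --pt "0.5 0 0 0 0" --pt "0.5 0 0 0 0" --pt "0.6 0 0 -0.04 0" --pt "0.6 0 0 -0.05 0" --pt "0.6 0 0 -0.05 0"

```text
clock: 37.83
position: [0.6382, -0.1671, 0.2432]
ee_rot: [0.0, 0.991, -0.137, -0.0]
contact_force: [0.6, 0.4, 0.1]
width: 0.0511
```

Call:
send_rows --pt "0.6 0 0 -0.025 -0.115" --pt "0.6 0 0 -0.025 -0.115" --pt "0.6 0 0 -0.02 -0.115" --pt "0.6 0 0 0 -0.11" --pt "0.6 0 0 0 0"

```text
clock: 38.45
position: [0.6383, -0.1672, 0.3121]
ee_rot: [0.0, 0.996, 0.089, 0.0]
contact_force: [0.4, 0.0, -1.3]
width: 0.0512
```

Run:
```python
from h import *
shot("wrist","pics/w24.png",(220,60,240,200),2)
delta(c2w([-.036,.06,.31]),CY)
```

```text
pos [ 0.6382 -0.1671  0.3117] yaw 10.2 F [0.9 0.9 0.4] w 0.0513 t 38.5
shift now [-0.0387 -0.4537  0.0017] turn -0.002 shift after turn [-0.0378 -0.4538  0.0017]
```

View pics/w24.png

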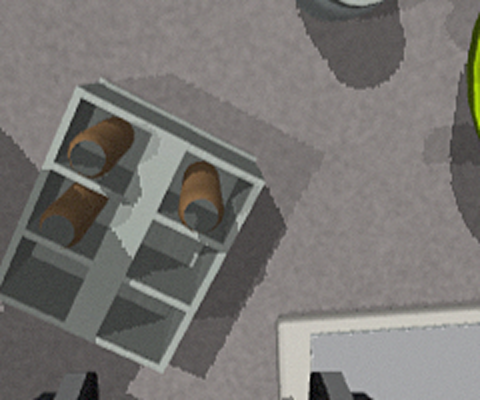

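Call:
send_rows --pt "0.6 -0.0048 -0.0567 0 0" --pt "0.6 -0.0048 -0.0567 0 0" --pt "0.6 -0.0048 -0.0567 0 0" --pt "0.6 -0.0048 -0.0567 0 0" --pt "0.6 -0.0048 -0.0567 0 0" --pt "0.6 -0.0048 -0.0567 0 0" --pt "0.6 -0.0048 -0.0567 0 0" --pt "0.6 -0.0048 -0.0567 0 0"

```text
clock: 39.5
position: [0.5186, 0.2739, 0.3114]
ee_rot: [0.0, 0.996, 0.089, -0.0]
contact_force: [0.9, 0.2, 0.7]
width: 0.0513
```

Call:
send_rows --pt "0.6 0 0 0.02 0" --pt "0.6 0 0 0.03 0" --pt "0.6 0 0 0 0"

```text
clock: 39.88
position: [0.5176, 0.2718, 0.2591]
ee_rot: [0.001, 0.996, 0.089, -0.003]
contact_force: [-1.0, -1.0, -0.5]
width: 0.0509
```

Run:
```python
from h import *
delta(c2w([-.036,.06,.095]),CY)
shot("wrist","pics/w25.png")
```

```text
pos [0.5176 0.2718 0.2591] yaw 10.3 F [-1.  -1.  -0.5] w 0.0509 t 39.88
shift now [ 0.0023 -0.0004  0.1641] turn -0.001 shift after turn [ 0.0023 -0.0004  0.1641]
```

View pics/w25.png

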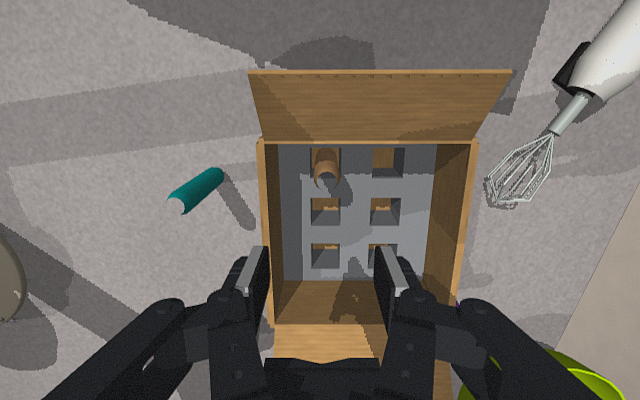

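Run:
```python
from h import *
c=Cam("wrist")
for th in np.arange(2.0,2.9,.1):
    p=lambda x:c2w([x,(97.5-70*np.cos(th))/1000,.143+.07*np.sin(th)])
    print(round(th,1),np.round([c.proj(p(-.09)),c.proj(p(.09))],0).tolist())
```

```text
2.0 [[244.0, 111.0], [519.0, 111.0]]
2.1 [[245.0, 101.0], [518.0, 101.0]]
2.2 [[245.0, 92.0], [516.0, 92.0]]
2.3 [[246.0, 83.0], [514.0, 83.0]]
2.4 [[247.0, 75.0], [511.0, 75.0]]
2.5 [[249.0, 69.0], [508.0, 69.0]]
2.6 [[250.0, 64.0], [505.0, 64.0]]
2.7 [[251.0, 59.0], [501.0, 59.0]]
2.8 [[253.0, 56.0], [497.0, 56.0]]
```

Call:
send_rows --pt "0.6 0.0015 0 0.05 0" --pt "0.6 0 0 0.05 0" --pt "0.6 0 0 0.045 0" --pt "0.6 0 0 0.019 0" --pt "0.6 0 0 0 0" --pt "0 0 0 0 0" --pt "0 0 0 0 0" --pt "0 0 0 0 0"

```text
clock: 40.92
position: [0.5224, 0.2731, 0.0999]
ee_rot: [-0.001, 0.996, 0.09, 0.002]
contact_force: [-0.1, -0.7, 7.1]
width: 0.0246
```

Call:
send_rows --pt "0 0 0 0 0" --pt "0 0 0 -0.05 0" --pt "0 0 0 -0.05 0" --pt "0 0 0 -0.05 0.11" --pt "0 0 0 -0.05 0.11" --pt "0 0 0 -0.015 0.11" --pt "0 0 0 0 0.125" --pt "0 0 0 0 0"

```text
clock: 41.92
position: [0.5208, 0.2725, 0.3132]
ee_rot: [-0.0, 0.991, -0.136, 0.0]
contact_force: [-0.2, -0.4, -1.3]
width: 0.0246
```

Run:
```python
from h import *
delta(k2w([.034,0,.31]),KY)
shot("top","pics/t26.png",(120,110,330,160),2.4)
```

```text
pos [0.5208 0.2725 0.3132] yaw -15.7 F [-0.2 -0.4 -1.3] w 0.0246 t 41.92
shift now [0.2306 0.437  0.0032] turn 0.002 shift after turn [0.2315 0.4365 0.0032]
```

View pics/t26.png

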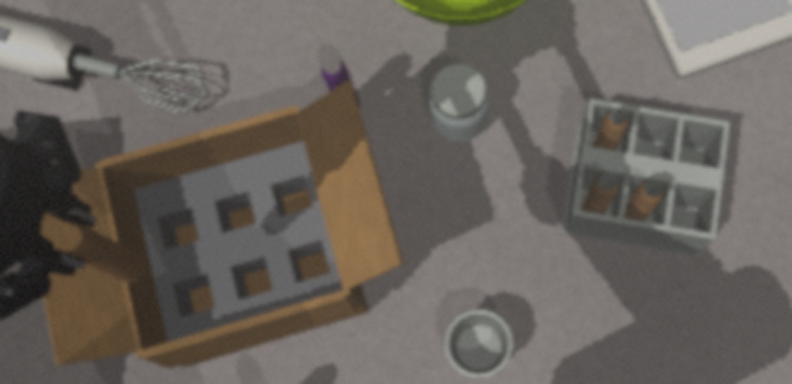

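Call:
send_rows --pt "0 0.0256 0.0485 0 0" --pt "0 0.0256 0.0485 0 0" --pt "0 0.0256 0.0485 0 0" --pt "0 0.0256 0.0485 0 0" --pt "0 0.0256 0.0485 0 0" --pt "0 0.0256 0.0485 0 0" --pt "0 0.0256 0.0485 0 0" --pt "0 0.0256 0.0485 0 0"

```text
clock: 42.98
position: [0.6126, -0.1582, 0.3124]
ee_rot: [-0.0, 0.991, -0.136, -0.0]
contact_force: [1.0, 0.4, 0.0]
width: 0.0243
```

Call:
send_rows --pt "0 0.0256 0.0485 0 0" --pt "0 0 0 0.03 0" --pt "0 0 0 0.04 0" --pt "0 0 0 0.03 0" --pt "0 0 0 0 0"

```text
clock: 43.6
position: [0.6221, -0.2094, 0.2095]
ee_rot: [-0.001, 0.991, -0.137, -0.003]
contact_force: [-0.0, -0.2, -0.4]
width: 0.0246
```

Run:
```python
from h import *
delta(k2w([.034,0,.1]),KY)
```

```text
pos [ 0.6221 -0.2094  0.2095] yaw -15.7 F [-0.  -0.2 -0.4] w 0.0246 t 43.6
shift now [0.0028 0.0004 0.1095] turn 0.002 shift after turn [0.0028 0.0004 0.1095]
```

Call:
send_rows --pt "0 0.0015 0.001 0.01 0" --pt "0 0 0 0.01 0" --pt "0 0 0 0.03 0" --pt "0 0 0 0.03 0" --pt "0 0 0 0.025 0" --pt "0 0 0 0 0"

```text
clock: 44.35
position: [0.624, -0.2109, 0.106]
ee_rot: [-0.001, 0.991, -0.137, -0.002]
contact_force: [-1.0, -0.7, -0.0]
width: 0.0244
```

Run:
```python
from h import *
delta(k2w([.034,0,.1]),KY)
```

```text
pos [ 0.624  -0.2109  0.106 ] yaw -15.7 F [-1.  -0.7 -0. ] w 0.0244 t 44.35
shift now [ 0.0006 -0.0005  0.006 ] turn 0.001 shift after turn [ 0.0006 -0.0005  0.006 ]
```

Call:
send_rows --pt "0 0 0 0.005 0" --pt "0 0 0 0 0" --pt "0.35 0 0 0 0" --pt "0.5 0 0 0 0" --pt "0.5 0 0 0 0" --pt "0.6 0 0 -0.04 0" --pt "0.6 0 0 -0.05 0" --pt "0.6 0 0 -0.05 0"

```text
clock: 45.35
position: [0.6251, -0.2115, 0.2442]
ee_rot: [0.0, 0.991, -0.137, -0.0]
contact_force: [0.8, -0.0, -0.6]
width: 0.0511
```

Call:
send_rows --pt "0.6 0 0 -0.025 -0.115" --pt "0.6 0 0 -0.025 -0.115" --pt "0.3 0 0 -0.02 -0.115" --pt "0 0 0 0 -0.11" --pt "0 0 0 0 0"

```text
clock: 45.98
position: [0.6252, -0.2115, 0.3131]
ee_rot: [0.0, 0.996, 0.089, 0.0]
contact_force: [-0.1, 0.5, -0.6]
width: 0.0005
```

Run:
```python
from h import *
shot("wrist","pics/w27.png",(220,40,240,200),2.5)
delta(c2w([0,.11,.31]),CY)
```

```text
pos [ 0.6251 -0.2115  0.3126] yaw 10.2 F [ 0.6 -0.3 -0.3] w -0.0 t 46.02
shift now [ 0.018  -0.5451  0.0026] turn -0.002 shift after turn [ 0.019  -0.5451  0.0026]
```

View pics/w27.png

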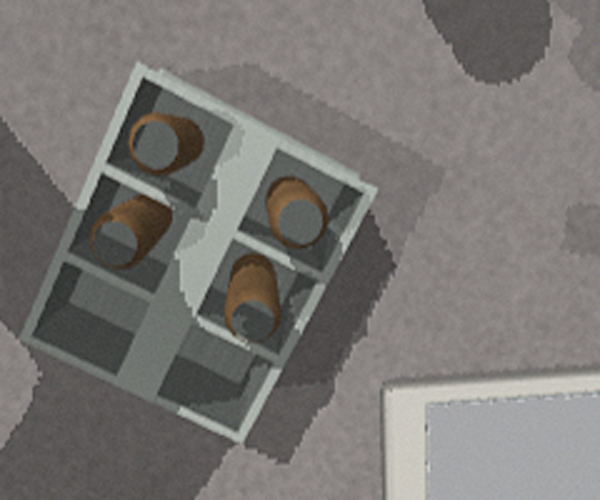

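Call:
send_rows --pt "0 0.002 -0.062 0 0" --pt "0 0.002 -0.062 0 0" --pt "0 0.002 -0.062 0 0" --pt "0 0.002 -0.062 0 0" --pt "0 0.002 -0.062 0 0" --pt "0 0.002 -0.062 0 0" --pt "0 0.002 -0.062 0 0" --pt "0 0.002 -0.062 0 0"

```text
clock: 47.02
position: [0.5516, 0.2812, 0.3124]
ee_rot: [0.0, 0.996, 0.089, -0.0]
contact_force: [0.3, -0.2, 0.3]
width: -0.0
```

Call:
send_rows --pt "0 0.002 -0.06 0 0" --pt "0 0 0 0 0" --pt "0 0 0 0.04 0" --pt "0 0 0 0.04 0" --pt "0 0 0 0 0"

```text
clock: 47.65
position: [0.5415, 0.3366, 0.2291]
ee_rot: [0.002, 0.996, 0.089, -0.004]
contact_force: [0.0, -0.7, 0.7]
width: -0.0002
```

Run:
```python
from h import *
delta(c2w([0,.125,.16]),CY)
```

```text
pos [0.5415 0.3366 0.2291] yaw 10.2 F [ 0.  -0.7  0.7] w -0.0002 t 47.65
shift now [ 0.0033 -0.0059  0.0691] turn -0.002 shift after turn [ 0.0033 -0.0059  0.0691]
```

Call:
send_rows --pt "0 0.001 -0.004 0.03 0" --pt "0 0 0 0.015 0" --pt "0 0 0 0.008 0" --pt "0 0 0 0.008 0" --pt "0 0 0 0.008 0" --pt "0 0 0 0 0"

```text
clock: 48.4
position: [0.5435, 0.3427, 0.1633]
ee_rot: [0.0, 0.996, 0.09, -0.0]
contact_force: [1.1, -0.5, -1.0]
width: -0.0
```

Run:
```python
from h import *
pos,y,s=tool(); print(w2c(pos),s["contact_force"].round(1))
```

```text
[-0.00022376  0.12470756  0.16328386] [ 1.1 -0.5 -1. ]
```

Call:
send_rows --pt "0 0 0 -0.05 0" --pt "0 0 0.05 -0.05 0" --pt "0 0 0.05 -0.03 0" --pt "0 0 0 0 0"

```text
clock: 48.9
position: [0.5629, 0.2477, 0.292]
ee_rot: [-0.0, 0.996, 0.088, 0.004]
contact_force: [0.0, 1.2, -0.6]
width: 0.0001
```

Run:
```python
from h import *
pos,y,s=tool(); print(w2c(pos),s["contact_force"].round(1))
shot("wrist","pics/w28.png")
c=Cam("wrist")
for th in np.arange(2.3,2.9,.1):
  for sg in (1,-1):
    p=lambda x:c2w([x,sg*(97.5-70*np.cos(th))/1000,.143+.07*np.sin(th)])
    print(round(th,1),sg,np.round([c.proj(p(-.09)),c.proj(p(.09))],0).tolist())
```

```text
[0.00186685 0.02777588 0.29204167] [ 0.   1.2 -0.6]
2.3 1 [[199.0, 41.0], [445.0, 40.0]]
2.3 -1 [[233.0, 356.0], [412.0, 355.0]]
2.4 1 [[200.0, 34.0], [444.0, 34.0]]
2.4 -1 [[235.0, 356.0], [410.0, 355.0]]
2.5 1 [[202.0, 29.0], [442.0, 29.0]]
2.5 -1 [[237.0, 355.0], [408.0, 354.0]]
2.6 1 [[204.0, 25.0], [440.0, 24.0]]
2.6 -1 [[238.0, 354.0], [407.0, 353.0]]
2.7 1 [[207.0, 21.0], [437.0, 21.0]]
2.7 -1 [[240.0, 352.0], [405.0, 351.0]]
2.8 1 [[209.0, 19.0], [435.0, 19.0]]
2.8 -1 [[241.0, 349.0], [403.0, 348.0]]
2.9 1 [[211.0, 18.0], [432.0, 18.0]]
2.9 -1 [[243.0, 346.0], [402.0, 345.0]]
```

View pics/w28.png

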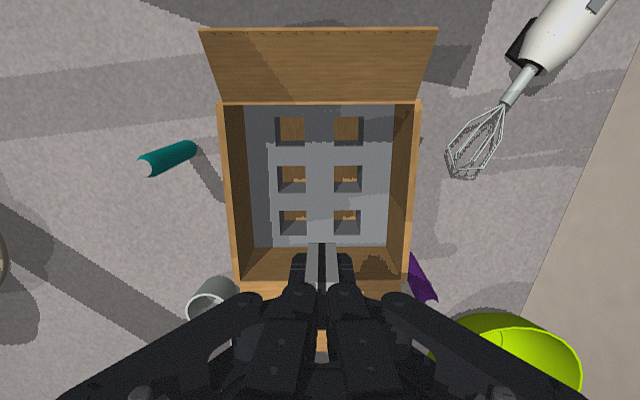

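Run:
```python
from h import *
prev=None
for th in np.arange(2.55,-.01,-.12):
    if th>1.57: p=np.array([97.5-70*np.cos(th)+9,143+70*np.sin(th)-30])
    else: p=np.array([97.5-40*np.cos(th)+9,143+40*np.sin(th)])
    print(th.round(2),p.round(1),None if prev is None else (p-prev).round(1)); prev=p
delta(c2w([0,.19,.29]),CY)
```

```text
2.55 [164.6 152. ] None
2.43 [159.5 158.7] [-5.1  6.7]
2.31 [153.7 164.7] [-5.9  6. ]
2.19 [147.1 170. ] [-6.5  5.3]
2.07 [140.  174.5] [-7.1  4.5]
1.95 [132.4 178. ] [-7.6  3.6]
1.83 [124.4 180.7] [-8.   2.6]
1.71 [116.2 182.3] [-8.2  1.7]
1.59 [107.8 183. ] [-8.4  0.7]
1.47 [102.5 182.8] [-5.4 -0.2]
1.35 [ 97.7 182. ] [-4.7 -0.8]
1.23 [ 93.1 180.7] [-4.6 -1.3]
1.11 [ 88.7 178.8] [-4.4 -1.9]
0.99 [ 84.6 176.4] [-4.2 -2.4]
0.87 [ 80.7 173.6] [-3.8 -2.9]
0.75 [ 77.2 170.3] [-3.5 -3.3]
0.63 [ 74.2 166.6] [-3.1 -3.7]
0.51 [ 71.6 162.5] [-2.6 -4. ]
0.39 [ 69.5 158.2] [-2.1 -4.3]
0.27 [ 67.9 153.7] [-1.6 -4.5]
0.15 [ 66.9 149. ] [-1.  -4.7]
0.03 [ 66.5 144.2] [-0.4 -4.8]
pos [0.5616 0.2493 0.29  ] yaw 10.2 F [-0.6  0.3 -0.2] w 0.0 t 48.95
shift now [-0.0013 -0.1604 -0.    ] turn -0.003 shift after turn [-0.0009 -0.1604 -0.    ]
```

Call:
send_rows --pt "0 -0.001 -0.055 0 0" --pt "0 0 -0.055 0 0" --pt "0 0 -0.05 0 0" --pt "0 0 0 0 0" --pt "0 0 0 0.05 0" --pt "0 0 0 0.05 0" --pt "0 0 0 0.039 0" --pt "0 0 0 0 0"

```text
clock: 49.95
position: [0.5282, 0.4056, 0.1446]
ee_rot: [0.002, 0.996, 0.09, -0.004]
contact_force: [-0.6, -0.1, -0.2]
width: -0.0001
```

Call:
send_rows --pt "0 0 0.01 0 0" --pt "0 0 0.006 0 0" --pt "0 0 0.004 0 0" --pt "0 0 0 0 0"

```text
clock: 50.45
position: [0.5351, 0.3874, 0.15]
ee_rot: [-0.0, 0.996, 0.089, 0.001]
contact_force: [0.4, 0.2, -0.1]
width: 0.0001
```

Run:
```python
from h import *
pos,y,s=tool(); print(w2c(pos),s["contact_force"].round(1))
shot("side","pics/s29.png",(100,150,260,240),2.5)
```

```text
[-0.00048804  0.170258    0.14997639] [ 0.4  0.2 -0.1]
```

View pics/s29.png

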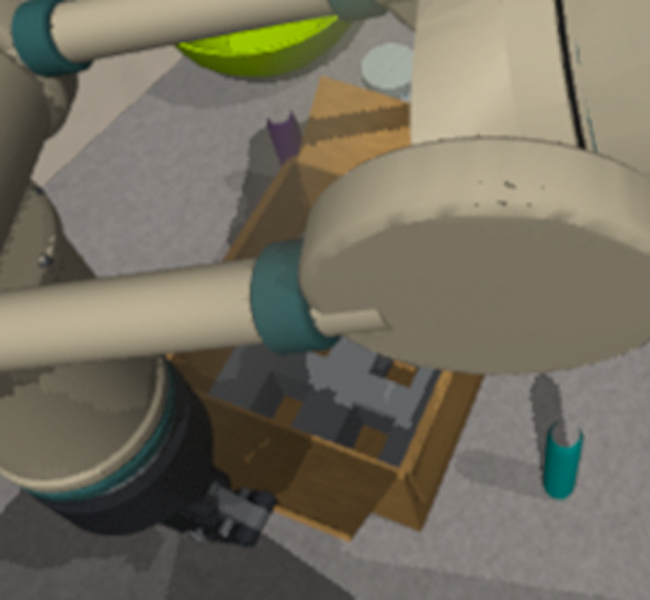

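Call:
send_rows --pt "0 0 0.003 0 0" --pt "0 0 0.003 0 0" --pt "0 0 0 0 0"

```text
clock: 50.88
position: [0.5356, 0.3818, 0.149]
ee_rot: [-0.0, 0.996, 0.09, -0.0]
contact_force: [-1.0, 0.8, -0.3]
width: 0.0001
```

Call:
send_rows --pt "0 0 0.003 0 0" --pt "0 0 0 0 0"

```text
clock: 51.12
position: [0.5361, 0.3806, 0.1499]
ee_rot: [-0.002, 0.996, 0.09, 0.0]
contact_force: [-1.5, 5.0, 3.8]
width: 0.0
```

Run:
```python
from h import *
pos,y,s=tool(); print(w2c(pos),s["contact_force"].round(1))
shot("wrist","pics/w30.png")
```

```text
[-0.00075425  0.1633506   0.14988298] [-1.5  5.   3.8]
```

View pics/w30.png

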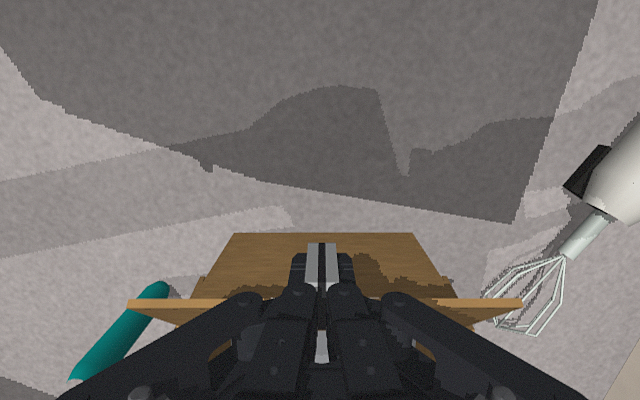

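Call:
send_rows --pt "0 0 0.002 -0.004 0" --pt "0 0 0.005 -0.0067 0" --pt "0 0 0.0055 -0.006 0" --pt "0 0 0.0065 -0.0053 0" --pt "0 0 0 0 0"

```text
clock: 51.8
position: [0.5401, 0.3591, 0.1715]
ee_rot: [0.0, 0.996, 0.089, 0.0]
contact_force: [-0.2, -0.2, -0.3]
width: 0.0
```

Run:
```python
from h import *
pos,y,s=tool(); print(w2c(pos),s["contact_force"].round(1))
shot("wrist","pics/w31.png")
c=Cam("wrist")
for th in np.arange(1.6,2.6,.1):
    p=lambda x:c2w([x,(97.5-70*np.cos(th))/1000,.143+.07*np.sin(th)])
    print(round(th,1),np.round([c.proj(p(-.09)),c.proj(p(.09))],0).tolist())
```

```text
[-0.00059124  0.14153202  0.1714835 ] [-0.2 -0.2 -0.3]
1.6 [[139.0, 360.0], [517.0, 360.0]]
1.7 [[137.0, 347.0], [519.0, 347.0]]
1.8 [[136.0, 333.0], [520.0, 333.0]]
1.9 [[135.0, 319.0], [520.0, 318.0]]
2.0 [[136.0, 303.0], [520.0, 303.0]]
2.1 [[137.0, 288.0], [518.0, 288.0]]
2.2 [[139.0, 273.0], [516.0, 272.0]]
2.3 [[142.0, 258.0], [513.0, 258.0]]
2.4 [[146.0, 244.0], [509.0, 244.0]]
2.5 [[150.0, 231.0], [505.0, 231.0]]
```

View pics/w31.png

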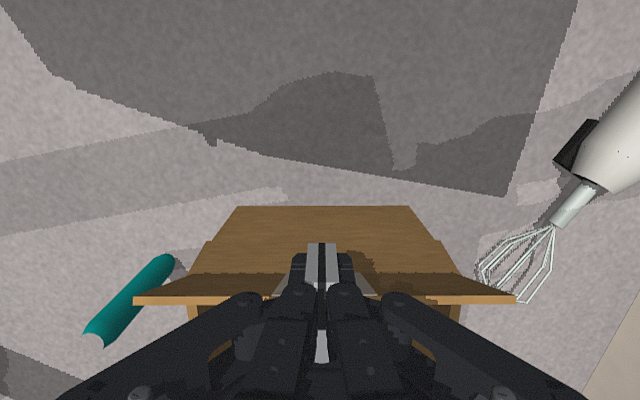

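Call:
send_rows --pt "0 0 0.0074 -0.004 0" --pt "0 0 0.008 -0.0026 0" --pt "0 0 0.0082 -0.0017 0" --pt "0 0 0.0084 -0.0007 0" --pt "0 0 0.0075 0 0" --pt "0 0 0.006 0 0" --pt "0 0 0 0 0"

```text
clock: 52.72
position: [0.5479, 0.3148, 0.18]
ee_rot: [0.0, 0.996, 0.089, 0.0]
contact_force: [0.5, 0.5, 0.4]
width: -0.0001
```

Run:
```python
from h import *
pos,y,s=tool(); print(w2c(pos),s["contact_force"].round(1))
shot("wrist","pics/w32.png")
shot("side","pics/s32.png",(100,150,260,240),2.5)
```

```text
[-0.00084752  0.09646207  0.17996232] [0.5 0.5 0.4]
```

View pics/w32.png

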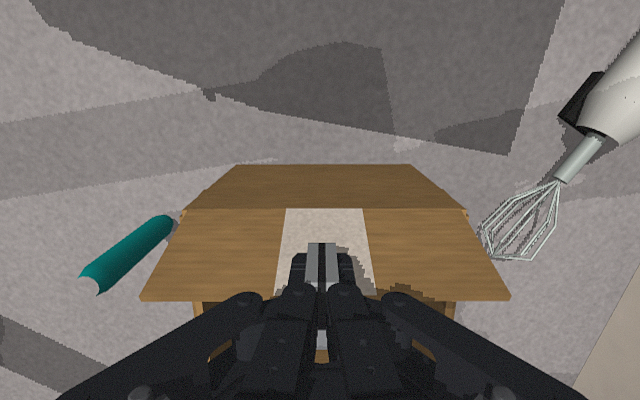

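View pics/s32.png

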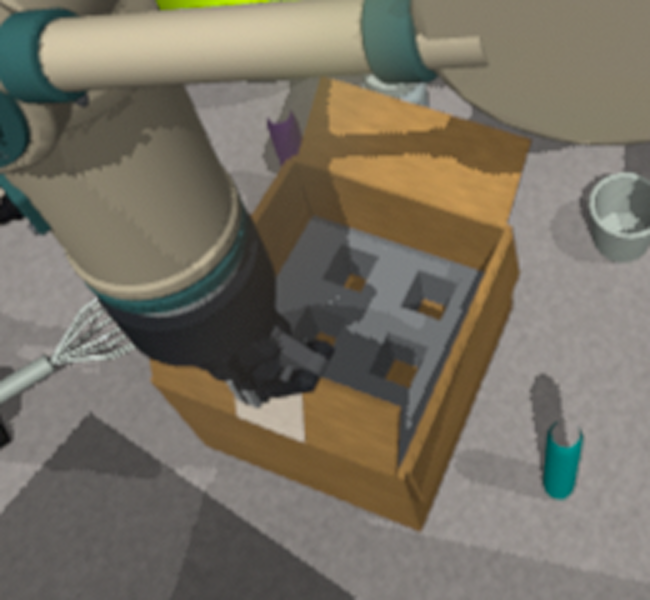

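Call:
send_rows --pt "0 0 0.006 0.001 0" --pt "0 0 0.006 0.0015 0" --pt "0 0 0.006 0.0025 0" --pt "0 0 0.005 0.003 0" --pt "0 0 0.005 0.0035 0" --pt "0 0 0.004 0.004 0" --pt "0 0 0.003 0.004 0" --pt "0 0 0 0 0"

```text
clock: 53.82
position: [0.5538, 0.2806, 0.16]
ee_rot: [0.0, 0.996, 0.09, -0.0]
contact_force: [0.6, -0.2, -1.1]
width: 0.0004
```

Call:
send_rows --pt "0 0 0.003 0.004 0" --pt "0 0 0.003 0.004 0" --pt "0 0 0.002 0.0035 0" --pt "0 0 0 0 0"

```text
clock: 54.32
position: [0.5552, 0.2728, 0.1485]
ee_rot: [0.0, 0.996, 0.09, -0.0]
contact_force: [-0.3, 0.1, 0.1]
width: 0.0001
```

Run:
```python
from h import *
pos,y,s=tool(); print(w2c(pos),s["contact_force"].round(1))
shot("side","pics/s33.png",(100,150,260,240),2.5)
```

```text
[-0.00118302  0.0538578   0.14848169] [-0.3  0.1  0.1]
```

View pics/s33.png

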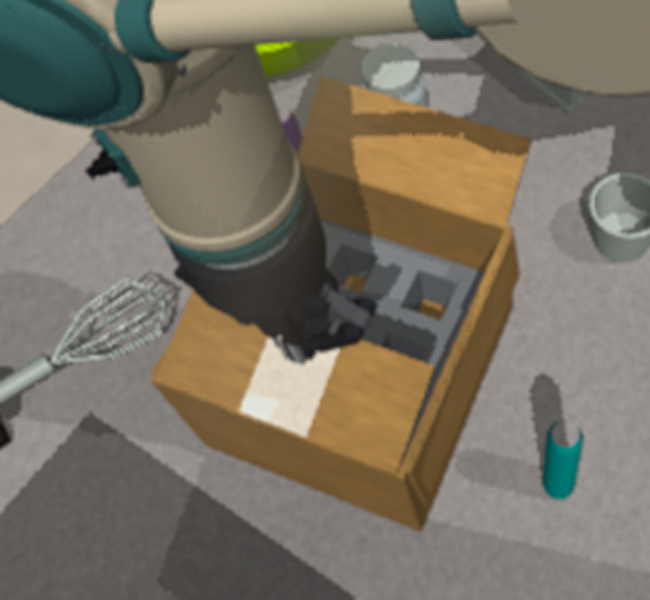

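Call:
send_rows --pt "0 0 0.006 0 0" --pt "0 0 0 0.002 0" --pt "0 0 0 0.0015 0" --pt "0 0 0 0 0"

```text
clock: 54.88
position: [0.5564, 0.2672, 0.1453]
ee_rot: [0.0, 0.996, 0.09, -0.0]
contact_force: [0.1, 0.1, 0.2]
width: 0.0004
```

Call:
send_rows --pt "0 0 0 0.0015 0" --pt "0 0 0 0 0"

```text
clock: 55.12
position: [0.5564, 0.2672, 0.1438]
ee_rot: [0.0, 0.996, 0.09, -0.0]
contact_force: [-0.2, -0.4, -0.6]
width: 0.0004
```

Call:
send_rows --pt "0 0 0 0.0015 0" --pt "0 0 0 0 0"

```text
clock: 55.38
position: [0.5564, 0.2672, 0.1423]
ee_rot: [0.0, 0.996, 0.09, -0.0]
contact_force: [1.7, -0.0, -0.1]
width: -0.0003
```

Run:
```python
from h import *
shot("wrist","pics/w34.png")
shot("top","pics/t34.png",(120,110,200,160),4)
c=Cam("wrist")
for z in (.135,.143,.15,.16): print(z,[np.round(c.proj(c2w([x,.0275,z]))).tolist() for x in (-.09,.09)],np.round(c.proj(c2w([.09,.0975,.143]))))
```

```text
0.135 [[177.0, 266.0], [476.0, 266.0]] [504. 153.]
0.143 [[171.0, 273.0], [483.0, 273.0]] [504. 153.]
0.15 [[165.0, 280.0], [489.0, 280.0]] [504. 153.]
0.16 [[157.0, 291.0], [498.0, 291.0]] [504. 153.]
```

View pics/w34.png

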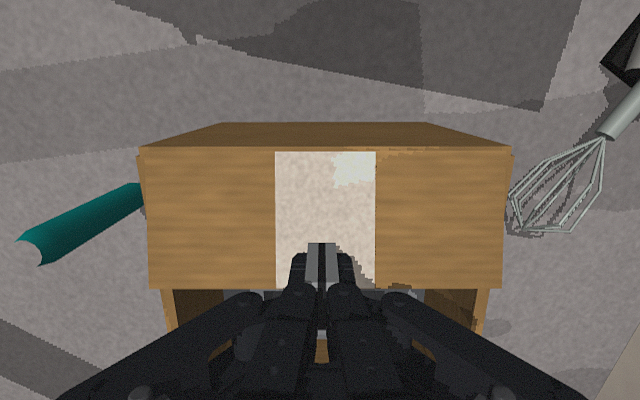

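View pics/t34.png

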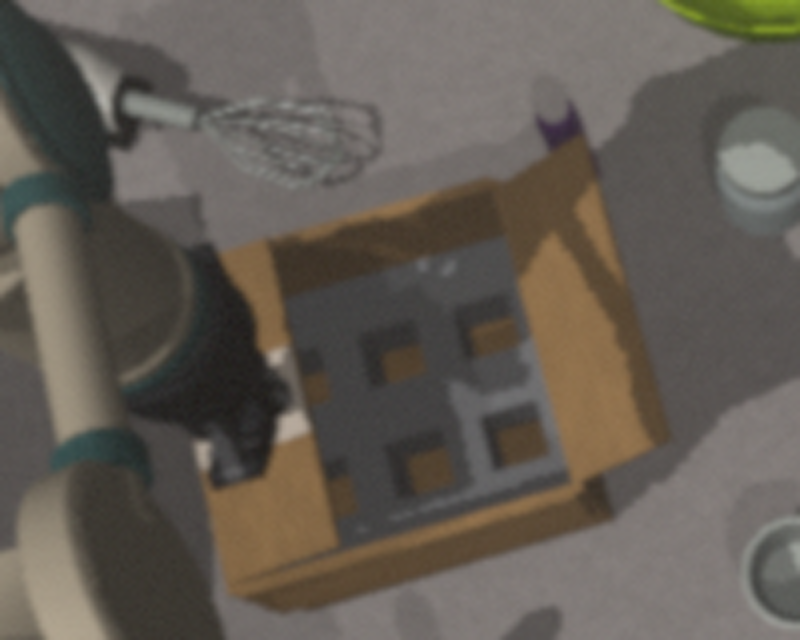

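Call:
send_rows --pt "0 0 0 0.003 0" --pt "0 0 0 0.003 0" --pt "0 0 0 0 0"

```text
clock: 55.85
position: [0.5562, 0.2671, 0.136]
ee_rot: [0.0, 0.996, 0.09, -0.0]
contact_force: [-0.2, 0.6, -0.1]
width: -0.0002
```

Call:
send_rows --pt "0 0 0 0.002 0" --pt "0 0 0 0 0"

```text
clock: 56.1
position: [0.5564, 0.2672, 0.1343]
ee_rot: [0.0, 0.996, 0.09, -0.0]
contact_force: [-0.5, -0.3, -0.3]
width: -0.0004
```

Run:
```python
from h import *
pos,y,s=tool(); print(w2c(pos),s["contact_force"].round(1))
shot("wrist","pics/w35.png",(120,100,420,220),1.8)
c=Cam("wrist")
for z in (.135,.143,.15,.16): print(z,[np.round(c.proj(c2w([x,.0275,z]))).tolist() for x in (-.09,.09)],np.round(c.proj(c2w([.09,.0975,.143]))))
```

```text
[-0.00097874  0.04814242  0.134291  ] [-0.5 -0.3 -0.3]
0.135 [[171.0, 273.0], [483.0, 273.0]] [513. 156.]
0.143 [[165.0, 281.0], [490.0, 281.0]] [513. 156.]
0.15 [[158.0, 288.0], [496.0, 288.0]] [513. 156.]
0.16 [[149.0, 300.0], [507.0, 300.0]] [513. 156.]
```

View pics/w35.png

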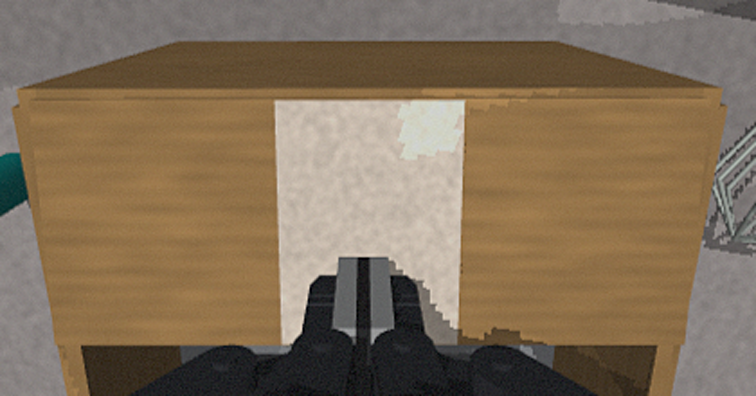

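Call:
send_rows --pt "0 0 0 0.003 0" --pt "0 0 0 0 0"

```text
clock: 56.4
position: [0.5563, 0.2671, 0.1312]
ee_rot: [0.0, 0.996, 0.09, -0.0]
contact_force: [-0.5, 0.7, -0.4]
width: 0.0001
```

Call:
send_rows --pt "0 0 0 0.002 0" --pt "0 0 0 0 0"

```text
clock: 56.65
position: [0.5564, 0.2672, 0.1293]
ee_rot: [0.0, 0.996, 0.09, -0.0]
contact_force: [0.7, -0.9, 0.3]
width: -0.0
```

Call:
send_rows --pt "0 0 0 0.0015 0" --pt "0 0 0 0 0"

```text
clock: 56.9
position: [0.5565, 0.2672, 0.1278]
ee_rot: [0.0, 0.996, 0.09, -0.0]
contact_force: [-0.5, 0.1, 0.3]
width: -0.0005
```

Run:
```python
from h import *
pos,y,s=tool(); print(w2c(pos),s["contact_force"].round(1))
shot("wrist","pics/w36.png",(120,100,420,220),1.8)
shot("side","pics/s36.png",(100,150,260,240),2.5)
c=Cam("wrist")
for z in (.135,.143,.15,.16): print(z,[np.round(c.proj(c2w([x,.0275,z]))).tolist() for x in (-.09,.09)],np.round(c.proj(c2w([.09,.0975,.143]))), np.round(c.proj(pos)))
```

```text
[-0.00093826  0.04815038  0.12782748] [-0.5  0.1  0.3]
0.135 [[166.0, 279.0], [488.0, 279.0]] [521. 159.] [325. 240.]
0.143 [[159.0, 288.0], [496.0, 288.0]] [521. 159.] [325. 240.]
0.15 [[152.0, 296.0], [503.0, 296.0]] [521. 159.] [325. 240.]
0.16 [[142.0, 308.0], [514.0, 308.0]] [521. 159.] [325. 240.]
```

View pics/w36.png

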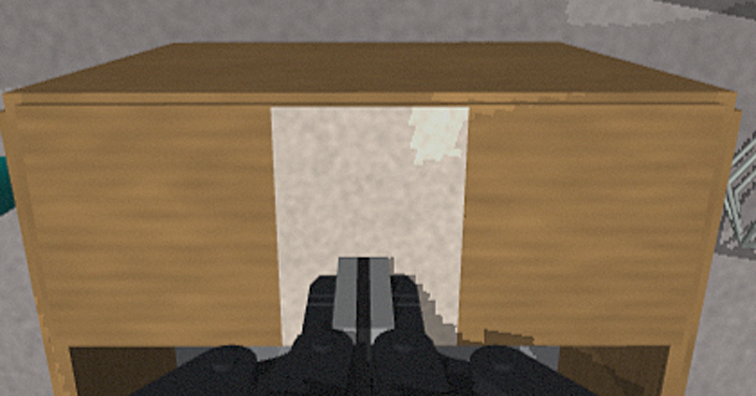

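View pics/s36.png

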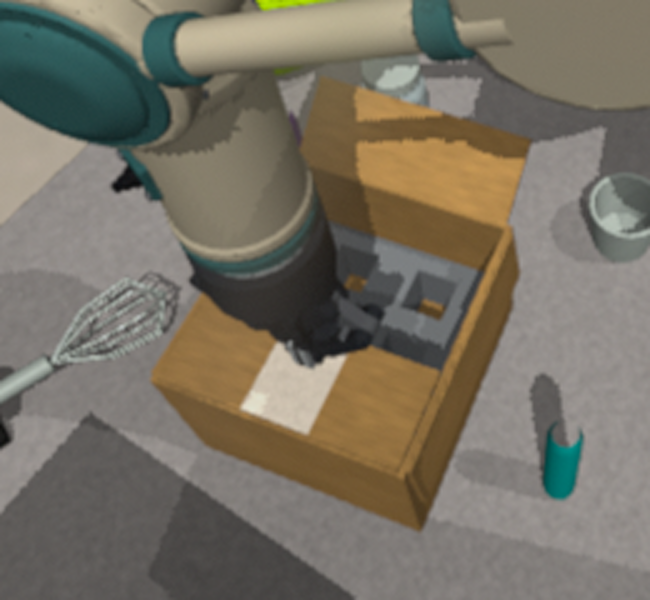

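Call:
send_rows --pt "0 0 0 0.001 0" --pt "0 0 0 0 0"

```text
clock: 57.25
position: [0.5565, 0.2672, 0.1269]
ee_rot: [0.0, 0.996, 0.09, -0.0]
contact_force: [0.0, -0.2, 0.6]
width: -0.0001
```

Call:
send_rows --pt "0 0 0 0.001 0" --pt "0 0 0 0 0"

```text
clock: 57.5
position: [0.5566, 0.2672, 0.1265]
ee_rot: [-0.0, 0.996, 0.09, 0.0]
contact_force: [-1.0, -0.2, 4.4]
width: -0.0001
```

Call:
send_rows --pt "0 0 0 0.0008 0" --pt "0 0 0 0 0" --pt "0 0 0 -0.04 0" --pt "0 0 0.02 -0.06 0" --pt "0 0 0.05 -0.06 0" --pt "0 0 0.05 0 0" --pt "0 0 0.06 0 0" --pt "0 0 0.06 0 0"

```text
clock: 58.5
position: [0.5978, 0.0396, 0.2724]
ee_rot: [0.0, 0.996, 0.09, 0.0]
contact_force: [0.1, -0.1, 0.5]
width: -0.0
```

Run:
```python
from h import *
delta(c2w([0,-.195,.28]),CY)
shot("wrist","pics/w37.png")
shot("side","pics/s37.png",(100,150,260,240),2.5)
```

```text
pos [0.5978 0.0396 0.2724] yaw 10.3 F [ 0.1 -0.1  0.5] w -0.0 t 58.5
shift now [ 0.0009  0.0118 -0.0076] turn 0.001 shift after turn [ 0.001   0.0118 -0.0076]
```

View pics/s37.png

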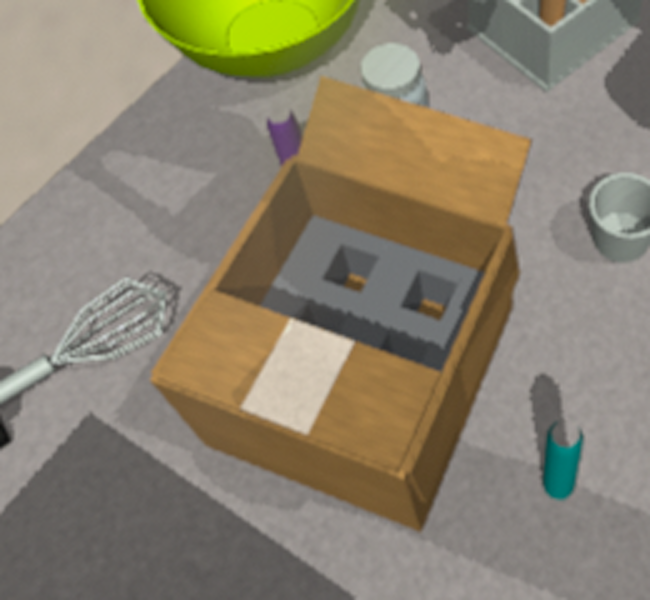

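View pics/w37.png

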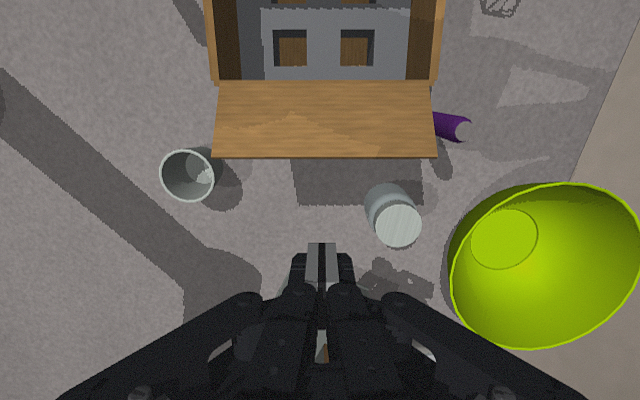

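Call:
send_rows --pt "0 0.001 0.01 0 0" --pt "0 0 0 0.045 0" --pt "0 0 0 0.045 0" --pt "0 0 0 0.036 0" --pt "0 0 0 0 0" --pt "0 0 -0.01 0 0" --pt "0 0 -0.008 0 0" --pt "0 0 0 0 0"

```text
clock: 59.6
position: [0.5978, 0.0502, 0.1481]
ee_rot: [0.0, 0.996, 0.091, 0.001]
contact_force: [-0.0, -0.0, -0.0]
width: -0.0
```

Call:
send_rows --pt "0 0 -0.004 0 0" --pt "0 0 0 0 0"

```text
clock: 59.85
position: [0.5965, 0.0533, 0.1468]
ee_rot: [0.0, 0.996, 0.09, 0.0]
contact_force: [0.4, 0.1, -0.2]
width: 0.0001
```

Call:
send_rows --pt "0 0 -0.003 0 0" --pt "0 0 0 0 0"

```text
clock: 60.1
position: [0.5958, 0.0561, 0.1464]
ee_rot: [0.0, 0.996, 0.09, -0.0]
contact_force: [0.6, 0.6, 0.0]
width: 0.0
```

Run:
```python
from h import *
pos,y,s=tool(); print(w2c(pos),s["contact_force"].round(1))
```

```text
[ 6.20536523e-05 -1.66580778e-01  1.46419284e-01] [0.6 0.6 0. ]
```

Call:
send_rows --pt "0 0 -0.003 0 0" --pt "0 0 0 0 0"

```text
clock: 60.35
position: [0.5957, 0.0578, 0.1469]
ee_rot: [0.001, 0.996, 0.09, 0.0]
contact_force: [0.1, -4.3, 2.9]
width: -0.0001
```

Call:
send_rows --pt "0 0 -0.002 0 0" --pt "0 0 0 0 0"

```text
clock: 60.6
position: [0.5957, 0.0583, 0.1475]
ee_rot: [0.003, 0.996, 0.09, 0.001]
contact_force: [-0.2, -7.6, 5.5]
width: 0.0001
```

Contact; follow the arc.

Call:
send_rows --pt "0 0 -0.002 -0.005 0" --pt "0 0 -0.005 -0.0067 0" --pt "0 0 -0.0058 -0.006 0" --pt "0 0 -0.0065 -0.0053 0" --pt "0 0 0 0 0"

```text
clock: 61.22
position: [0.5914, 0.0815, 0.1697]
ee_rot: [-0.001, 0.996, 0.09, 0.0]
contact_force: [1.0, 0.5, -0.2]
width: 0.0004
```

Run:
```python
from h import *
pos,y,s=tool(); print(w2c(pos),s["contact_force"].round(1))
shot("side","pics/s38.png",(100,150,260,240),2.5)
```

```text
[ 0.00021935 -0.14081213  0.16965061] [ 1.   0.5 -0.2]
```

View pics/s38.png

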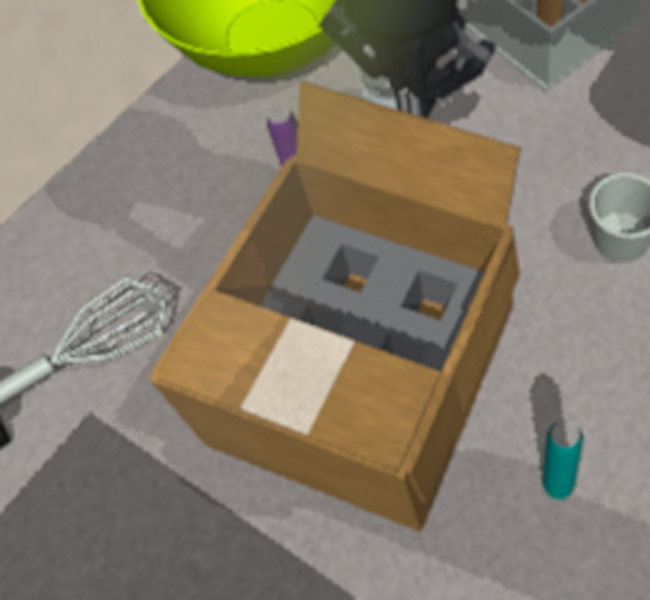

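Call:
send_rows --pt "0 0 -0.0074 -0.004 0" --pt "0 0 -0.008 -0.0026 0" --pt "0 0 -0.0082 -0.0017 0" --pt "0 0 -0.0084 -0.0007 0" --pt "0 0 -0.0075 0 0" --pt "0 0 -0.006 0 0" --pt "0 0 0 0 0"

```text
clock: 62.15
position: [0.5833, 0.1254, 0.1784]
ee_rot: [-0.0, 0.996, 0.09, -0.0]
contact_force: [0.2, -0.4, -0.1]
width: -0.0003
```

Call:
send_rows --pt "0 0 -0.006 0.001 0" --pt "0 0 -0.006 0.0015 0" --pt "0 0 -0.006 0.0025 0" --pt "0 0 -0.005 0.003 0" --pt "0 0 -0.005 0.0035 0" --pt "0 0 -0.004 0.004 0" --pt "0 0 -0.003 0.004 0" --pt "0 0 0 0 0"

```text
clock: 63.15
position: [0.5768, 0.1594, 0.1585]
ee_rot: [0.0, 0.996, 0.09, -0.0]
contact_force: [0.6, 0.2, -0.1]
width: 0.0001
```

Run:
```python
from h import *
pos,y,s=tool(); print(w2c(pos),s["contact_force"].round(1))
shot("side","pics/s39.png",(100,150,260,240),2.5)
```

```text
[-0.00020305 -0.06158243  0.15845568] [ 0.6  0.2 -0.1]
```

View pics/s39.png

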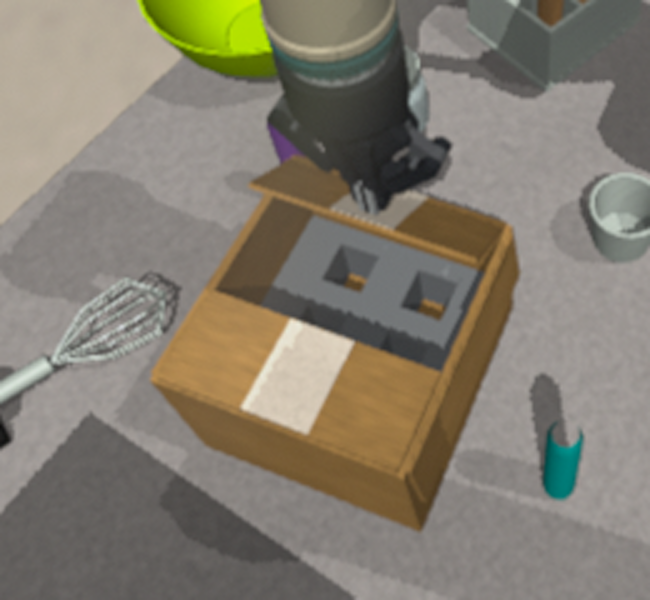

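Nicely following (θ≈0.65). Continue to y≈-0.048 and press down.

Call:
send_rows --pt "0 0 -0.003 0.004 0" --pt "0 0 -0.003 0.004 0" --pt "0 0 -0.002 0.004 0" --pt "0 0 -0.002 0.004 0" --pt "0 0 -0.002 0.004 0" --pt "0 0 -0.001 0.004 0" --pt "0 0 0 0.004 0" --pt "0 0 0 0 0"

```text
clock: 64.2
position: [0.5745, 0.1719, 0.1305]
ee_rot: [0.0, 0.996, 0.09, -0.0]
contact_force: [-0.1, 0.2, -0.9]
width: 0.0004
```

Call:
send_rows --pt "0 0 0 0.0025 0" --pt "0 0 0 0 0"

```text
clock: 64.45
position: [0.5748, 0.1719, 0.1284]
ee_rot: [0.0, 0.996, 0.09, -0.0]
contact_force: [-0.6, 0.1, -0.1]
width: -0.0002
```

Run:
```python
from h import *
pos,y,s=tool(); print(w2c(pos),s["contact_force"].round(1))
shot("side","pics/s40.png",(100,150,260,240),2.5)
```

```text
[ 3.37592075e-05 -4.89029899e-02  1.28357968e-01] [-0.6  0.1 -0.1]
```

View pics/s40.png

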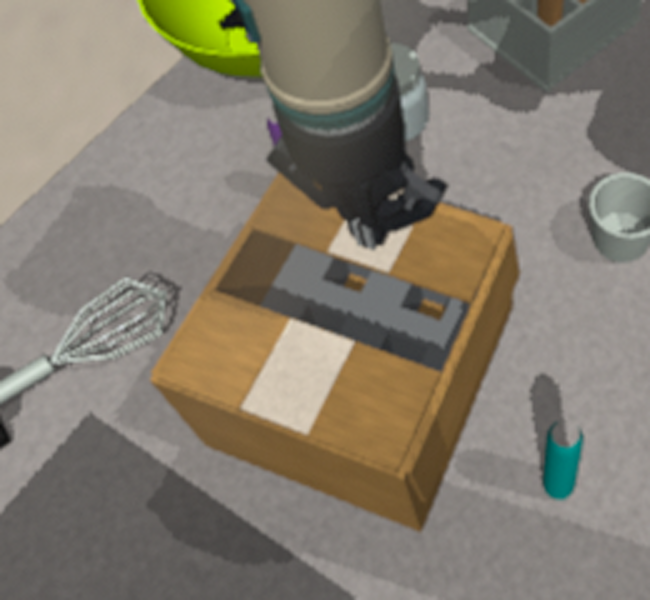

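Call:
send_rows --pt "0 0 0 0.0015 0" --pt "0 0 0 0 0"

```text
clock: 64.75
position: [0.5748, 0.1719, 0.1269]
ee_rot: [0.0, 0.996, 0.09, -0.0]
contact_force: [-0.3, 0.0, 0.6]
width: -0.0001
```

Call:
send_rows --pt "0 0 0 0.001 0" --pt "0 0 0 0 0"

```text
clock: 65.0
position: [0.5749, 0.172, 0.1265]
ee_rot: [0.0, 0.996, 0.09, 0.0]
contact_force: [-1.0, 0.5, 3.9]
width: 0.0001
```

Call:
send_rows --pt "0 0 0 0.0008 0" --pt "0 0 0 0 0" --pt "0 0 0 -0.05 0" --pt "0 0 0 -0.06 0" --pt "0 0 0 -0.06 0" --pt "0 -0.03 0.04 -0.02 0" --pt "0 -0.03 0.05 0 0" --pt "0 -0.03 0.05 0 0"

```text
clock: 66.0
position: [0.5108, 0.0168, 0.3153]
ee_rot: [0.0, 0.996, 0.09, 0.001]
contact_force: [-0.3, 0.3, 0.0]
width: 0.0001
```

Call:
send_rows --pt "0 -0.03 0.05 0 0" --pt "0 -0.03 0.05 0 0" --pt "0 -0.03 0.05 0 0" --pt "0 -0.03 0.05 0 0" --pt "0 -0.03 0.05 0 0" --pt "0 -0.02 0.05 0 0" --pt "0 0 0.05 0 0" --pt "0 0 0 0 0"

```text
clock: 67.0
position: [0.4066, -0.3601, 0.3137]
ee_rot: [-0.0, 0.996, 0.088, -0.0]
contact_force: [0.4, 1.1, -1.1]
width: -0.0001
```

Run:
```python
from h import *
print(tool()[2]["clock"],tool()[0])
shot("top","pics/t50.png",(130,110,320,190),2.5)
shot("side","pics/s50.png",(140,90,260,280),2.1)
```

```text
67.0 [ 0.40655459 -0.36006385  0.3136966 ]
```

View pics/t50.png

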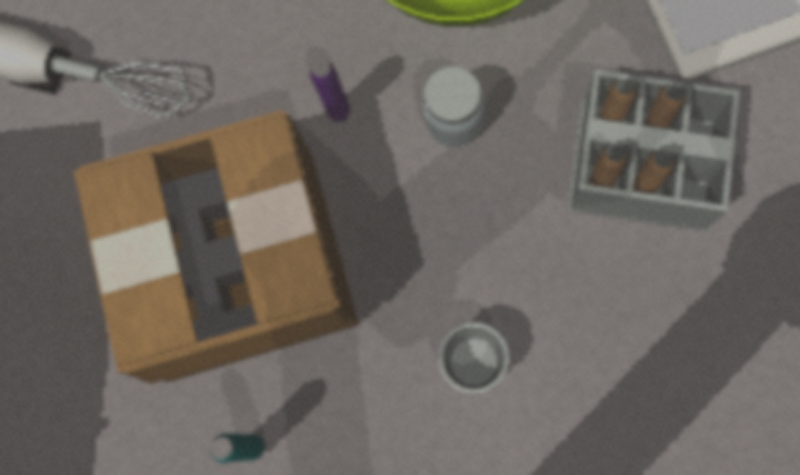

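View pics/s50.png

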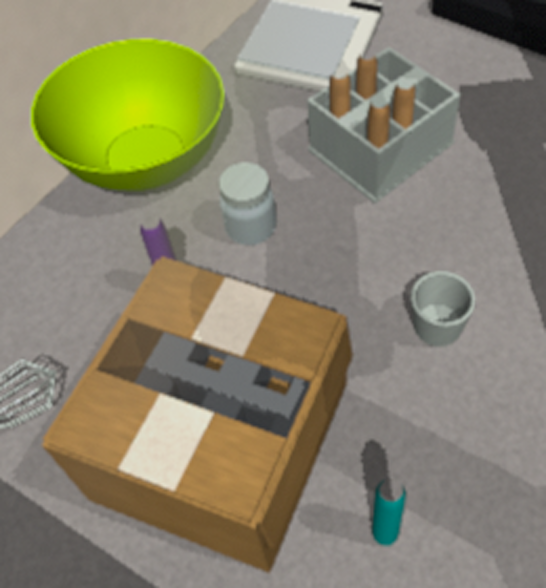

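Run:
```python
from h import *
s=Cam("side")
for th in (0,.05,.1,.2):
  for sg in (1,-1):
    print(th,sg,[np.round(s.proj(c2w([x,sg*(97.5-70*np.cos(th))/1000,.145+.07*np.sin(th)])),1) for x in (.09,-.09)])
shot("side","pics/s51.png",(170,225,130,90),6)
```

```text
0 1 [array([185.6, 264.3]), array([276.8, 297.4])]
0 -1 [array([201.1, 239.7]), array([288.9, 269.9])]
0.05 1 [array([185. , 263.5]), array([276.7, 296.6])]
0.05 -1 [array([200.7, 238.7]), array([288.8, 269. ])]
0.1 1 [array([184.5, 262.7]), array([276.5, 296. ])]
0.1 -1 [array([200.4, 237.6]), array([288.8, 268. ])]
0.2 1 [array([183.1, 261.4]), array([276., 295.])]
0.2 -1 [array([199.8, 235.3]), array([288.9, 265.7])]
```

View pics/s51.png

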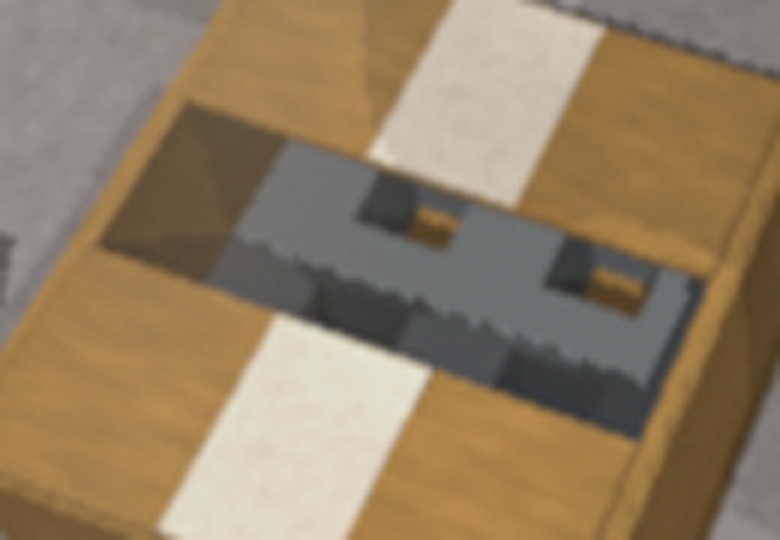

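Run:
```python
from h import *
s=manip.get_state(); print(s["clock"],s["contact_force"])
print(manip.sign_off())
```

```text
67.15 [-0.40134471  0.16989501  0.44553917]
the job is handed in; nothing more can be done
None
```

I handed the job in at 67 s: both flaps were opened, all four pins moved to the caddy, and both flaps folded flat again.

- **Flaps open:** Left reached about 2.5 rad and right about 2.4 to 2.6 rad (camera estimates, not the 2.8 stop). My first pass at each slipped over the free edge. After that I nudged the left flap a little further, when the pins were already out.
- **Pins:** Only four pins were present; I saw no others in the carton. The final top and side pictures show each standing in its own compartment, and the carton's sockets empty.
- **Flaps shut:** I pressed each down until it reached its stop, about 4 N at the last reading. In the last side picture both free edges lie within a pixel or two of where a shut flap (0 rad) should be.
- **Surroundings:** The caddy is upright and I saw no shift in the pictures I took. The jar, cup and the turquoise and purple look-alikes appear where they started, and the robot was clear of everything at hand-in.

One disagreement I did not resolve: in the flap contacts the closed fingertips acted as if they ended about 18 mm short of the stated TCP.

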